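# Space and clamp the brass bars of an iron rest

### The arm

A 6-joint arm with a two-finger parallel gripper is mounted at the origin on a cart in front of the work surface, level with it; the furniture and walls round the work are solid. World frame = base frame: x ahead of the robot, y to its left, z up, the work surface at z = 0. Lengths are in m, angles in rad, forces in N, time in s.
With the tool pointing down it reaches from about 0.35 to 0.85 m from the base axis. Payload 8.1 kg.
Tool frame: the origin (TCP) lies at the centre of the arm's flange, where the gripper is bolted on; the fingertips stand 186 mm ahead of it and the grasp point (between the pads) lies 167 mm ahead of it; z points along the fingers, y is the direction in which the jaws open and shut (so a half turn about z gives the same grasp; the last joint's range is limited). The gripper opens to 93 mm and grips with 3 to 60 N. Pads are 15 mm wide; open, the fingers measure 128 mm over their backs; the gripper's body (75 mm by 188 mm) begins 65 mm behind the grasp point.
Start: joints at [1.079, 0.13, 1.488, -0, 1.523, -0.085], TCP at [0.237, 0.551, 0.405] pointing down, gripper open.
Joint ranges: [-2.96, 2.96], [-0.89, 2.26], [0.02, 2.5], [-1.34, 4.48], [0, 2.73], [-2.66, 2.66]. Speed limits (rad/s): [2.39, 2.39, 2.79, 3.14, 3.14, 3.14].

### API

Orientations are given as a rotation vector (axis times angle).
In Python, from plant import robot, viewer, order gives the robot as it stands.
- The arm moves only by the tool apply_moves, never from a script. Its argument "deltas" is a list of rows, each a list of 3 entries, a list of its own where there are three numbers: the finger opening in mm, from 0 to 93, then the shift along the tool's x, y, z in mm, then the turn about the tool's z in rad. In form: [[grip, [dx, dy, dz], yaw], ...]. A call has 1 to 5 rows; each row shifts and turns the commanded pose from where the row before left it, along the tool's axes as they then stand; what a row does not reach is not made up. A row lasts 1/8 s, in which the tool goes at most 62.5 mm and 10.7 degrees, less where a joint would pass 70% of its speed; a pose out of reach is approached as far as the arm can. A call is refused whole if a number of a shift passes 62.5 or a number of a turn 0.188, either way. A call with a gripper value outside its range is refused whole. The fingers move at their own pace and stop on an object; "grip_force" is the grip in N (left out, the last holds). Time passes only in rows, so rows that do not move let the fingers close. It gives the time, the measured TCP pose, the force and the opening at its end, in the units of the state.
- robot.read_state(): the state, without advancing time (a new reading comes with each control period).
- viewer.read_camera(name): name is "side" or "top"; returns the picture (400x640x3 uint8, blue, green, red); there is no depth.
- viewer.get_calibration(name): a dict with "fx", "fy", "cx", "cy" (pixels), "R" (3x3) and "t" (3): a world point X has camera coordinates R X + t. Camera axes: x right, y down, z forward; pixel columns grow to the right and rows downward; lengths in m; the calibration is good to about 2 mm. A picture is of the moment at which its call begins. get_calibration takes no time and is no camera call.
- order.close_job(): hands the job in, once; it reports no verdict.
The state is a dict: "t": time; "q": joint angles; "dq": joint speeds; "joint_torque": joint torques, N m; "tool_pos": TCP position; "orientation": TCP orientation; "force": force on the tool from outside, world axes, zero at the start; "wrist_torque": the same for the moment, N m; "opening": finger opening in m.
Only numpy, scipy, OpenCV 4.12 (cv2) and the standard library are available. Lean on these libraries where they do the work, as an engineer would, in place of code of your own. Each camera call takes 0.05 s, during which the arm holds its last target. There are 200 camera calls.

### The job

Clamp the brass bars for a new iron rest, ready for soldering: lay every bar flat in the clamping frame, pointing from the jaw to the fence, in a row that starts against the side stop and leaves a gap of one spacer block between neighbours. Then fit the crank on the square shaft end and wind it clockwise until the jaw is fully home and holds the bars against the fence, and after that turn the black lock knob clockwise to its end stop. Finally put crank and spacer back flat on the cork mat, and leave the other things on the bench where they are.

Things in the scene. Friction and masses are not known exactly. Their poses are not given: they have to be found in the camera images.
- clamp_frame: Clamping frame for assembling bars, plywood base 250 (x) x 206 (y) mm on rubber feet, fixed. Origin: on the worktop under its centre; bed top at z 27 mm. x points across the bed to the aluminium fence (inner face x +105, 20 high), y to the short aluminium side stop (inner face y +89, x 63 to 103, 20 high). Bars lie along x; the row runs from the side stop towards -y. At the -x end: green gear case (x -123 to -71, y -1 to 61, top z 70) and two dark guide blocks, 20 high.
- row_corner (a point): Point on the bed where the faces of fence and side stop meet in plan: a corner of the first bar belongs here. Its axes are those of clamp_frame; the row lies towards -x and -y of it.
- press_jaw (a joint): Aluminium press jaw with cork face (20 high, 196 long along y) that slides towards the fence and pushes the bars against it, m: 0 fully open (face at frame x -40 mm), limit 0.0458. It moves only by the drive shaft, 10 mm a turn, and stays where it is left. It meets a 100 mm bar that touches the fence at 0.045 and comes firm at about 0.0452: home.
- drive_shaft (a joint): Upright 12 mm square steel shaft end on the gear case (frame x -97, y +30), rad, grows clockwise seen from above, which closes the jaw (press_jaw = 0.010 x angle / 6.283). Starts between 0 and 7.5; with bars in, it comes firm at about 28.4 (end stop 28.8): 3.3 to 4.6 turns. Turns with about 0.12 N m.
- square_end (a point): Top centre of the square shaft end, on its axis; turns with it. Its x and y axes are square to the flats. The square is 12 mm wide, tapered in its top 4 mm; the shoulder on which the crank's underside comes to rest lies 23 mm below this point, 76 mm above the worktop.
- lock_knob (a joint): Black bar-grip knob with a red mark on the guide block at frame x -97, y -80; it locks the jaw. rad, grows clockwise seen from above: starts at 0 to 0.3, end stop at 1.45. Turns with about 0.06 N m and stays where it is left.
- knob_grip (a point): On the lock knob's axis, 68 mm above the worktop; turns with it. The knob's grip bar lies along this point's x axis: 40 long, 13 wide, from 15 mm below this point to 12 mm above it; round collar of 30 mm diameter below.
- crank: Loose steel crank, 0.2 kg, lying flat, handle up. Origin: centre of the underside of its hub, 28x28x24 mm, with a 13.5 mm square hole right through, square to x and y. A flat arm 14 wide and 10 thick runs along +x to the upright wooden handle at x 48; the underside is flat all along. It fits the shaft end in any of four positions.
- crank_hub (a point): Centre of the underside of the crank's hub (same as the crank's origin).
- crank_handle (a point): Middle of the crank's wooden handle, a sleeve about 19 mm thick and 46 tall that spins freely on its upright pin, 48 mm from the hub's axis; this point lies 36 mm above the crank's underside, the handle's top 59 mm.
- spacer: Loose dark wooden spacer block, 80 g: 40 (x) x 30 (y) x 18 mm with an upright grip fin on top, 30 (x) x 12 (y), up to 60 mm height. Its 30 mm (y) is the gap wanted between bars. Origin: centre of its underside.
- tool_mat: Cork mat 140 (x) x 112 (y) x 4 mm, fixed, beside the frame; crank and spacer lie on it at the start. Origin: centre of its underside; top at z 4 mm.
- glue_bottle: Glue bottle, 46x51x146 mm, a bystander. Origin: centre of its underside.
- pliers_1: Pliers, 131x58x10 mm, a bystander. Origin: centre of its underside.
- file_2: File, 185x13x13 mm, a bystander. Origin: centre of its underside.
- bar_1: Loose brass bar 100 (x) x 22 (y) x 14 (z) mm, 0.18 to 0.35 kg, lying flat on the worktop. Origin: the bar's middle. All bars are alike, either face up, either end first; one is absent in some starts.
- bar_2: Loose brass bar 100 (x) x 22 (y) x 14 (z) mm, 0.18 to 0.35 kg, lying flat on the worktop. Origin: the bar's middle. All bars are alike, either face up, either end first; one is absent in some starts.
- bar_3: Loose brass bar 100 (x) x 22 (y) x 14 (z) mm, 0.18 to 0.35 kg, lying flat on the worktop. Origin: the bar's middle. All bars are alike, either face up, either end first; one is absent in some starts.
- bar_4: Loose brass bar 100 (x) x 22 (y) x 14 (z) mm, 0.18 to 0.35 kg, lying flat on the worktop. Origin: the bar's middle. All bars are alike, either face up, either end first; one is absent in some starts.

How it is judged:
On the way, in this order (a step that is already met when the one before it is completed fails the run):
1. every bar lies flat on the bed in the row: the first against the side stop, gaps of one spacer width (30 mm, 3 mm either way), square to the fence ((y of bar_1 in the frame of clamp_frame between 0.0735 and 0.0825 m or y of bar_1 in the frame of clamp_frame between 0.0215 and 0.0305 m or y of bar_1 in the frame of clamp_frame between -0.0305 and -0.0215 m or y of bar_1 in the frame of clamp_frame between -0.0825 and -0.0735 m) and x of bar_1 in the frame of clamp_frame between 0.02 and 0.0575 m and z of bar_1 in the frame of clamp_frame between 0.0315 and 0.0365 m and angle between the x axis of each of bar_1, bar_2, bar_3, bar_4 and the x axis of clamp_frame, either way round below 0.07 rad and (horizontal distance between bar_1 and bar_2 below 0.055 m or horizontal distance between bar_1 and bar_3 below 0.055 m or horizontal distance between bar_1 and bar_4 below 0.055 m) and (y of bar_2 in the frame of clamp_frame between 0.0735 and 0.0825 m or y of bar_2 in the frame of clamp_frame between 0.0215 and 0.0305 m or y of bar_2 in the frame of clamp_frame between -0.0305 and -0.0215 m or y of bar_2 in the frame of clamp_frame between -0.0825 and -0.0735 m) and x of bar_2 in the frame of clamp_frame between 0.02 and 0.0575 m and z of bar_2 in the frame of clamp_frame between 0.0315 and 0.0365 m and (horizontal distance between bar_2 and bar_1 below 0.055 m or horizontal distance between bar_2 and bar_3 below 0.055 m or horizontal distance between bar_2 and bar_4 below 0.055 m) and (y of bar_3 in the frame of clamp_frame between 0.0735 and 0.0825 m or y of bar_3 in the frame of clamp_frame between 0.0215 and 0.0305 m or y of bar_3 in the frame of clamp_frame between -0.0305 and -0.0215 m or y of bar_3 in the frame of clamp_frame between -0.0825 and -0.0735 m) and x of bar_3 in the frame of clamp_frame between 0.02 and 0.0575 m and z of bar_3 in the frame of clamp_frame between 0.0315 and 0.0365 m and (horizontal distance between bar_3 and bar_1 below 0.055 m or horizontal distance between bar_3 and bar_2 below 0.055 m or horizontal distance between bar_3 and bar_4 below 0.055 m) and (y of bar_4 in the frame of clamp_frame between 0.0735 and 0.0825 m or y of bar_4 in the frame of clamp_frame between 0.0215 and 0.0305 m or y of bar_4 in the frame of clamp_frame between -0.0305 and -0.0215 m or y of bar_4 in the frame of clamp_frame between -0.0825 and -0.0735 m) and x of bar_4 in the frame of clamp_frame between 0.02 and 0.0575 m and z of bar_4 in the frame of clamp_frame between 0.0315 and 0.0365 m and (horizontal distance between bar_4 and bar_1 below 0.055 m or horizontal distance between bar_4 and bar_2 below 0.055 m or horizontal distance between bar_4 and bar_3 below 0.055 m) and y of any of bar_1, bar_2, bar_3, bar_4 in the frame of clamp_frame above 0.0755 m and horizontal distance between each of bar_2, bar_3, bar_4 and bar_1 above 0.049 m and horizontal distance between each of bar_3, bar_4 and bar_2 above 0.049 m and horizontal distance between bar_4 and bar_3 above 0.049 m and (horizontal distance between any of bar_1, bar_2 and bar_3 below 0.055 m or horizontal distance between any of bar_1, bar_2 and bar_4 below 0.055 m) and (horizontal distance between any of bar_1, bar_3 and bar_2 below 0.055 m or horizontal distance between any of bar_1, bar_3 and bar_4 below 0.055 m) and (horizontal distance between any of bar_1, bar_4 and bar_2 below 0.055 m or horizontal distance between any of bar_1, bar_4 and bar_3 below 0.055 m)), for 0.2 s.
2. with the crank on the square shaft end, the jaw is wound fully home (horizontal distance between crank_hub and square_end below 0.004 m and z of crank_hub in the frame of square_end below -0.012 m and value of joint press_jaw above 0.0447 m), for 0.2 s.
3. with the jaw home, the lock knob is turned to its end stop (value of joint press_jaw above 0.0447 m and value of joint lock_knob above 1.38 rad), for 0.2 s.
At the end, for the whole second after the job is handed in: Bars flat on the bed, ends within 2.5 mm of the fence, square within 0.07 rad, first within 2.5 mm of the side stop, neighbours 52 mm apart (middles, 3 mm either way); jaw home (0.0447 or more), lock knob at its stop (1.38 or more); crank and spacer flat on the mat, middles 5 mm inside its edge (all of step 3 and (y of bar_1 in the frame of clamp_frame between 0.0735 and 0.0825 m or y of bar_1 in the frame of clamp_frame between 0.0215 and 0.0305 m or y of bar_1 in the frame of clamp_frame between -0.0305 and -0.0215 m or y of bar_1 in the frame of clamp_frame between -0.0825 and -0.0735 m) and x of bar_1 in the frame of clamp_frame between 0.0525 and 0.0575 m and z of bar_1 in the frame of clamp_frame between 0.0315 and 0.0365 m and angle between the x axis of each of bar_1, bar_2, bar_3, bar_4 and the x axis of clamp_frame, either way round below 0.07 rad and (horizontal distance between bar_1 and bar_2 below 0.055 m or horizontal distance between bar_1 and bar_3 below 0.055 m or horizontal distance between bar_1 and bar_4 below 0.055 m) and (y of bar_2 in the frame of clamp_frame between 0.0735 and 0.0825 m or y of bar_2 in the frame of clamp_frame between 0.0215 and 0.0305 m or y of bar_2 in the frame of clamp_frame between -0.0305 and -0.0215 m or y of bar_2 in the frame of clamp_frame between -0.0825 and -0.0735 m) and x of bar_2 in the frame of clamp_frame between 0.0525 and 0.0575 m and z of bar_2 in the frame of clamp_frame between 0.0315 and 0.0365 m and (horizontal distance between bar_2 and bar_1 below 0.055 m or horizontal distance between bar_2 and bar_3 below 0.055 m or horizontal distance between bar_2 and bar_4 below 0.055 m) and (y of bar_3 in the frame of clamp_frame between 0.0735 and 0.0825 m or y of bar_3 in the frame of clamp_frame between 0.0215 and 0.0305 m or y of bar_3 in the frame of clamp_frame between -0.0305 and -0.0215 m or y of bar_3 in the frame of clamp_frame between -0.0825 and -0.0735 m) and x of bar_3 in the frame of clamp_frame between 0.0525 and 0.0575 m and z of bar_3 in the frame of clamp_frame between 0.0315 and 0.0365 m and (horizontal distance between bar_3 and bar_1 below 0.055 m or horizontal distance between bar_3 and bar_2 below 0.055 m or horizontal distance between bar_3 and bar_4 below 0.055 m) and (y of bar_4 in the frame of clamp_frame between 0.0735 and 0.0825 m or y of bar_4 in the frame of clamp_frame between 0.0215 and 0.0305 m or y of bar_4 in the frame of clamp_frame between -0.0305 and -0.0215 m or y of bar_4 in the frame of clamp_frame between -0.0825 and -0.0735 m) and x of bar_4 in the frame of clamp_frame between 0.0525 and 0.0575 m and z of bar_4 in the frame of clamp_frame between 0.0315 and 0.0365 m and (horizontal distance between bar_4 and bar_1 below 0.055 m or horizontal distance between bar_4 and bar_2 below 0.055 m or horizontal distance between bar_4 and bar_3 below 0.055 m) and y of any of bar_1, bar_2, bar_3, bar_4 in the frame of clamp_frame above 0.0755 m and horizontal distance between each of bar_2, bar_3, bar_4 and bar_1 above 0.049 m and horizontal distance between each of bar_3, bar_4 and bar_2 above 0.049 m and horizontal distance between bar_4 and bar_3 above 0.049 m and (horizontal distance between any of bar_1, bar_2 and bar_3 below 0.055 m or horizontal distance between any of bar_1, bar_2 and bar_4 below 0.055 m) and (horizontal distance between any of bar_1, bar_3 and bar_2 below 0.055 m or horizontal distance between any of bar_1, bar_3 and bar_4 below 0.055 m) and (horizontal distance between any of bar_1, bar_4 and bar_2 below 0.055 m or horizontal distance between any of bar_1, bar_4 and bar_3 below 0.055 m) and x of crank in the frame of tool_mat between -0.065 and 0.065 m and y of crank in the frame of tool_mat between -0.05 and 0.05 m and z of crank in the frame of tool_mat between 0.001 and 0.01 m and angle between each of crank, spacer's own z axis and vertical below 0.12 rad and x of spacer in the frame of tool_mat between -0.065 and 0.065 m and y of spacer in the frame of tool_mat between -0.05 and 0.05 m and z of spacer in the frame of tool_mat between 0.001 and 0.01 m); the robot touches nothing.
It fails at once if the glue bottle, pliers or file is moved by more than 30 mm (distance of any of glue_bottle, pliers_1, file_2 from where it was at the start of the episode above 0.03 m).
Of bar_1, bar_2, bar_3, bar_4 only 3 to 4 are there at a start; the rules pass over those that are not, and their reading is None.
At some moment in a run one of spacer, crank may be knocked a few centimetres aside while the robot is not near it.
Once in a run the grip may slacken for a moment while it holds something.
It also fails if it takes over 210 s, if anything falls off the work surface, if the arm or the gripper's body presses on something with over 40 N, if the wrist force passes 120 N, or if a joint passes its speed limit or range.

## Working session

There is one attempt and no reset: what is moved stays moved. The work goes in short steps, Python scripts to look and compute and a tool call to move; the robot and the scene stay as the last step left them, time stands still between calls to the robot, and variables do not carry over. Pictures are saved under pics/ and viewed, about 12 in all and at most 16, crops included, and the job is handed in when it is done.

Besides the shell and the picture viewer there is one more tool, called after "Request:" in YAML: its name, and indented under it one key for each argument. apply_moves: Moves the arm, as the interface text tells. Its arguments: {"type":"object","properties":{"deltas":{"type":"array"},"grip_force":{"type":"number"}},"required":["deltas"]}

```bash
mkdir -p pics; ls; python3 - <<'E'
from plant import robot, viewer, order
import cv2, numpy as np
for n in ("top","side"):
    im=viewer.read_camera(n); cv2.imwrite(f"pics/{n}0.png",im)
    c=viewer.get_calibration(n); print(n,{k:np.round(v,4).tolist() for k,v in c.items()}, (-np.array(c["R"]).T@np.array(c["t"])).round(3))
print(robot.read_state())
E
```

```text
pics
top {'fx': 404.1451, 'fy': 404.1451, 'cx': 322.5058, 'cy': 201.5607, 'R': [[-0.0291, -0.9995, 0.0145], [-0.9989, 0.0286, -0.0364], [0.036, -0.0155, -0.9992]], 't': [0.0639, 0.5594, 0.9516]} [0.526 0.063 0.97 ]
side {'fx': 372.834, 'fy': 372.834, 'cx': 320.045, 'cy': 201.4284, 'R': [[0.8048, -0.5931, -0.0246], [-0.3649, -0.4616, -0.8085], [0.4682, 0.6596, -0.5879]], 't': [-0.4523, 0.3058, 0.8494]} [ 0.078 -0.687  0.736]
{'t': 0.1, 'q': array([ 1.07859437e+00,  1.31094387e-01,  1.48919204e+00,  3.03852387e-07,
        1.52302501e+00, -8.54045951e-02]), 'dq': array([-0.00147739, -0.00112358, -0.00339666,  0.00158006,  0.00115994,
        0.00035937]), 'joint_torque': array([ 1.35506802e-03, -5.61342323e+01, -4.93096304e+01,  7.68519519e-02,
        2.91265600e-02, -7.84031135e-05]), 'tool_pos': array([0.23728154, 0.55085231, 0.40377497]), 'orientation': array([-6.34499795e-01, -3.07635017e+00,  2.58751202e-03]), 'force': array([0.14897941, 0.66411149, 0.18854577]), 'wrist_torque': array([ 0.05459212, -0.07766752, -0.03359889]), 'opening': 0.09291795089792963}
```

View pics/top0.png

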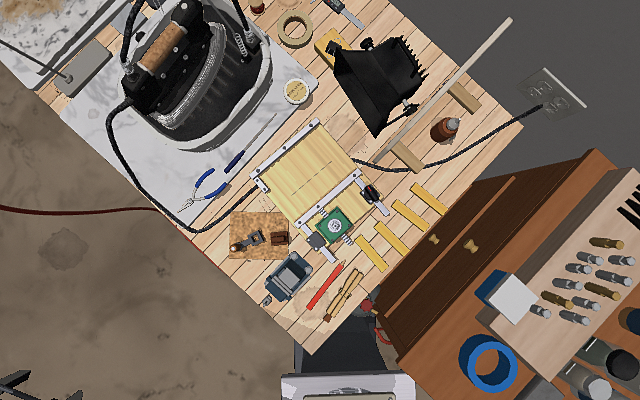

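View pics/side0.png

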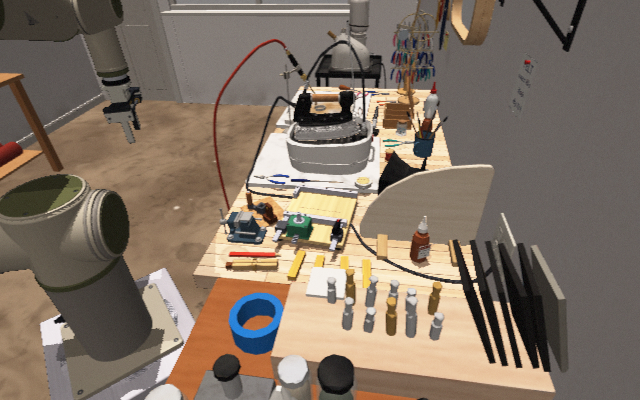

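```bash
python3 - <<'E'
import cv2
a=cv2.imread("pics/top0.png")[110:290,220:460]; cv2.imwrite("pics/c0.png",cv2.resize(a,None,fx=3.33,fy=3.33,interpolation=cv2.INTER_CUBIC))
E
```

```text
(no output)
```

View pics/c0.png

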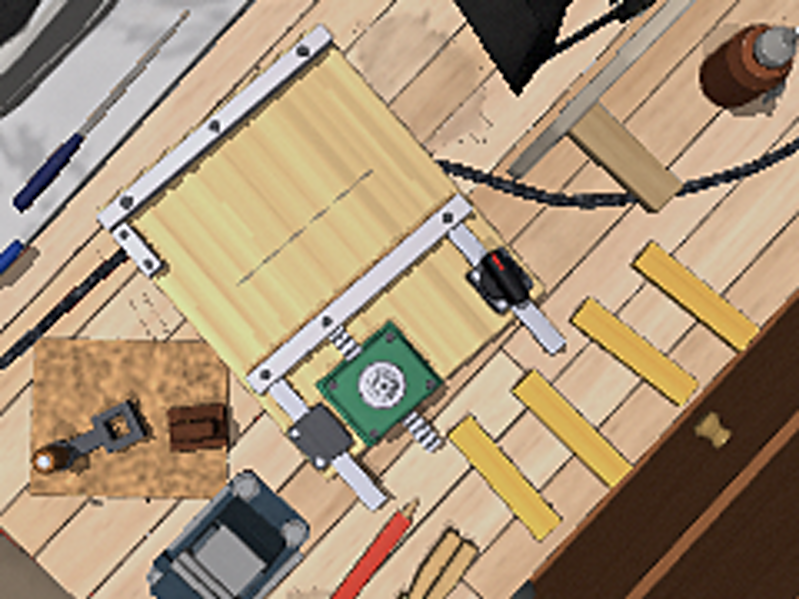

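```bash
cat > h.py <<'E'
from plant import robot, viewer, order
import cv2, numpy as np
from scipy.spatial.transform import Rotation as Ro
def cast(n,px,z):
    c=viewer.get_calibration(n); R=np.array(c["R"]); C=-R.T@np.array(c["t"])
    px=np.atleast_2d(np.asarray(px,float))
    d=np.c_[(px[:,0]-c["cx"])/c["fx"],(px[:,1]-c["cy"])/c["fy"],np.ones(len(px))]@R
    return C+d*((z-C[2])/d[:,2])[:,None]
def proj(n,X):
    c=viewer.get_calibration(n); p=np.atleast_2d(X)@np.array(c["R"]).T+np.array(c["t"])
    return np.c_[p[:,0]/p[:,2]*c["fx"]+c["cx"],p[:,1]/p[:,2]*c["fy"]+c["cy"]]
def rects(n,im,lo,hi,z,amin,roi):
    m=cv2.inRange(cv2.cvtColor(im,cv2.COLOR_BGR2HSV),np.array(lo),np.array(hi)); k=np.zeros_like(m)
    x0,y0,x1,y1=roi; k[y0:y1,x0:x1]=m[y0:y1,x0:x1]; out=[]
    for c in cv2.findContours(k,cv2.RETR_EXTERNAL,cv2.CHAIN_APPROX_NONE)[0]:
        if cv2.contourArea(c)<amin: continue
        W=cast(n,c[:,0,:],z)[:,:2]*1000
        (a,b),(w,h),t=cv2.minAreaRect(W.astype(np.float32))
        if w<h: w,h,t=h,w,t+90
        out.append((round(a,1),round(b,1),round(w,1),round(h,1),round((t+90)%180-90,1)))
    return out
def pose():
    s=robot.read_state(); R=Ro.from_rotvec(s["orientation"]).as_matrix()
    return s,s["tool_pos"]*1000,R,np.degrees(np.arctan2(R[1,1],R[0,1]))
def go(x,y,z,yd):
    """deltas from measured pose to grasp point x,y,z (mm), jaw axis at yd deg (mod 180)"""
    s,p,R,a=pose(); g=p+R@[0,0,167]
    d=R.T@(np.array([x,y,z])-g); t=-((yd-a+90)%180-90)
    print("t",round(s["t"],2),"grasp",g.round(1),"jaw deg",round(a,1),"q6",s["q"][5].round(2),"F",s["force"].round(1),"open",round(s["opening"]*1e3,1))
    print(" tool shift now",d.round(1)," yaw rad",np.radians(t).round(3),"; other way",np.radians(t-180*np.sign(t)).round(3))
E
python3 - <<'E'
from h import *
im=cv2.imread("pics/top0.png")
hsv=cv2.cvtColor(im,cv2.COLOR_BGR2HSV)
for p in [(375,258),(410,215),(333,218),(290,150),(300,200),(280,150),(248,240),(290,238),(240,225)]: print(p,hsv[p[1],p[0]])
print("bars",rects("top",im,(20,130,130),(28,255,255),14e-3,60,(345,175,455,285)))
print("gear",rects("top",im,(50,90,30),(85,255,255),70e-3,60,(300,190,370,260)))
print("alu",rects("top",im,(0,0,150),(179,45,255),47e-3,40,(245,110,395,270)))
print("brown",rects("top",im,(0,60,0),(20,255,90),40e-3,15,(232,212,292,262)))
print("dark",rects("top",im,(0,0,0),(179,90,110),20e-3,15,(232,212,292,262)))
print("mat", cast("top",[(230,212),(288,212),(288.5,259),(229.5,258.5)],.004).round(4)[:,:2])
E
```

```text
(375, 258) [ 21 152 213]
(410, 215) [ 20 157 214]
(333, 218) [ 95  28 109]
(290, 150) [ 19 102 112]
(300, 200) [ 21  91 216]
(280, 150) [116   8 223]
(248, 240) [123  26  97]
(290, 238) [ 14  76 124]
(240, 225) [ 15 121 205]
bars [(435.6, -63.4, 98.6, 21.1, 39.5), (468.8, -112.8, 96.9, 20.1, 43.3), (522.5, -159.8, 98.2, 20.9, 50.4), (560.5, -205.4, 98.2, 20.9, 49.2)]
gear [(506.4, 25.7, 65.7, 54.2, -50.8)]
alu [(440.0, 41.3, 42.4, 13.3, 39.0), (505.4, 22.5, 29.7, 27.4, 88.3), (542.8, -85.8, 40.4, 13.0, 43.2), (603.2, 189.4, 38.2, 12.8, 38.2), (556.5, 27.2, 193.9, 45.0, -50.6), (686.3, 133.2, 205.3, 13.0, -50.5), (735.3, 188.9, 162.7, 64.2, -43.7)]
brown [(462.9, 247.4, 17.4, 16.3, 25.3), (481.2, 148.4, 43.1, 40.8, -83.9)]
dark [(473.7, 221.5, 64.6, 27.2, -65.1)]
mat [[0.5426 0.2688]
 [0.5386 0.1308]
 [0.4269 0.1325]
 [0.4324 0.2722]]
```

```bash
python3 - <<'E'
from h import *
def tri(a,b):
    A=[];B=[]
    for n,p in(("top",a),("side",b)):
        q=cast(n,p,0.)[0]; r=cast(n,p,.5)[0]; d=(r-q)/np.linalg.norm(r-q); P=np.eye(3)-np.outer(d,d); A.append(P);B.append(P@q)
    return np.linalg.solve(sum(A),sum(B)).round(3)
print("ring",tri((488,362),(257,322)))
print("bottle",tri((447,127),(421,240)))
print("base line",cast("top",[(460,197),(379,287),(592,150),(400,362)],0).round(3))
for z in(.1,.2,.3,.4): print(z,cast("top",[(592,150),(400,362)],z).round(3)[:,:2].tolist())
go(435.6,-63.4,120,39.5+90)
a=cv2.imread("pics/top0.png")[130:400,330:640]; b=cv2.imread("pics/side0.png")[180:400,180:500]
cv2.imwrite("pics/cab.png",np.vstack([cv2.resize(a,(690,600))[:600]])); 
E
```

```text
ring [ 0.225 -0.27   0.158]
bottle [ 0.721 -0.24   0.063]
base line [[ 0.563 -0.285  0.   ]
 [ 0.353 -0.081  0.   ]
 [ 0.668 -0.613  0.   ]
 [ 0.175 -0.125  0.   ]]
0.1 [[0.654, -0.543], [0.211, -0.106]]
0.2 [[0.639, -0.474], [0.247, -0.087]]
0.3 [[0.624, -0.404], [0.284, -0.067]]
0.4 [[0.61, -0.334], [0.32, -0.048]]
t 0.1 grasp [237.1 550.6 236.8] jaw deg 66.7 q6 -0.09 F [0.1 0.7 0.2] open 92.9
 tool shift now [-425.2 -485.2  117.5]  yaw rad -1.096 ; other way 2.045
```

View pics/cab.png

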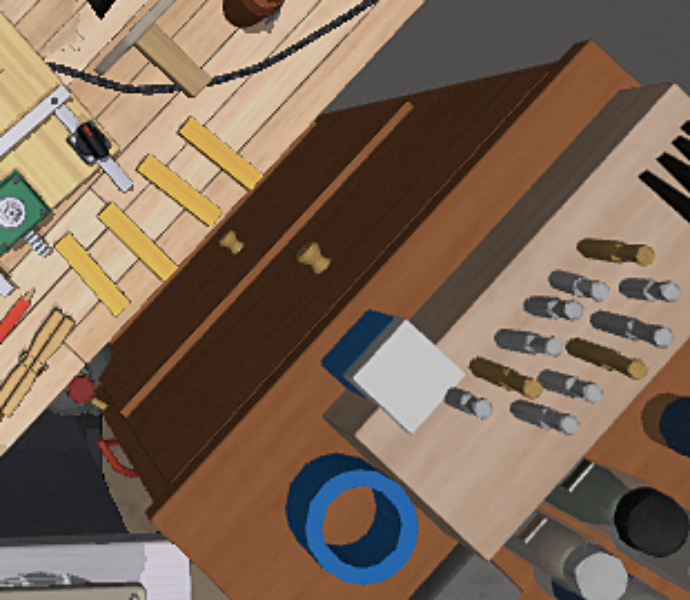

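```bash
cat >> h.py <<'E'
def plan(x,y,z,yd,n,grip,start=None):
    """print n rows to grasp point x,y,z, jaw angle yd (exact, deg); start=(x,y,z,yd) overrides measured"""
    s,p,R,a=pose(); g=p+R@[0,0,167]
    if start is not None: g=np.array(start[:3],float); a=start[3]
    dy=(yd-a+180)%360-180; st=(np.array([x,y,z])-g)/n
    print("t",round(s["t"],2),"from",g.round(1),round(a,1),"q6",s["q"][5].round(2),"F",s["force"].round(1),"open",round(s["opening"]*1e3,1))
    rows=[]
    for i in range(n):
        t=np.radians(a+dy*i/n); yv=np.array([np.cos(t),np.sin(t)]); xv=np.array([-yv[1],yv[0]])  # z down: x = y cross z
        rows.append([grip,[round(float(st[:2]@xv),1),round(float(st[:2]@yv),1),round(float(-st[2]),1)],round(float(-np.radians(dy/n)),4)])
    for i in range(0,n,5): print(rows[i:i+5])
E
python3 - <<'E'
from h import *
s,p,R,a=pose(); print(R.round(3))
plan(438,-61,130,-50.5,12,60)
E
```

```text
[[-0.918  0.396 -0.001]
 [ 0.396  0.918 -0.002]
 [ 0.    -0.002 -1.   ]]
t 0.1 from [237.1 550.6 236.8] 66.7 q6 -0.09 F [0.1 0.7 0.2] open 92.9
[[60, [-35.5, -40.2, 8.9], 0.1704], [60, [-41.8, -33.6, 8.9], 0.1704], [60, [-46.9, -26.0, 8.9], 0.1704], [60, [-50.7, -17.7, 8.9], 0.1704], [60, [-52.9, -8.8, 8.9], 0.1704]]
[[60, [-53.6, 0.3, 8.9], 0.1704], [60, [-52.8, 9.4, 8.9], 0.1704], [60, [-50.5, 18.2, 8.9], 0.1704], [60, [-46.6, 26.5, 8.9], 0.1704], [60, [-41.5, 34.0, 8.9], 0.1704]]
[[60, [-35.1, 40.6, 8.9], 0.1704], [60, [-27.7, 45.9, 8.9], 0.1704]]
```

Request:
apply_moves:
  deltas:
    - [60,[-35.5,-40.2,8.9],0.1704]
    - [60,[-41.8,-33.6,8.9],0.1704]
    - [60,[-46.9,-26,8.9],0.1704]
    - [60,[-50.7,-17.7,8.9],0.1704]
    - [60,[-52.9,-8.8,8.9],0.1704]
  grip_force: 40

```text
t: 0.72
tool_pos: [0.321, 0.2945, 0.3596]
orientation: [1.856, 2.535, -0.0]
force: [0.2, -0.5, -0.2]
opening: 0.06
```

Request:
apply_moves:
  deltas:
    - [50,[-53.6,0.3,8.9],0.1704]
    - [50,[-52.8,9.4,8.9],0.1704]
    - [50,[-50.5,18.2,8.9],0.1704]
    - [50,[-46.6,26.5,8.9],0.1704]
    - [50,[-41.5,34,8.9],0.1704]

```text
t: 1.35
tool_pos: [0.4047, 0.0397, 0.3154]
orientation: [2.738, 1.541, 0.001]
force: [0.2, 0.0, 0.5]
opening: 0.0498
```

Request:
apply_moves:
  deltas:
    - [50,[-35.1,40.6,8.9],0.1704]
    - [50,[-27.7,45.9,8.9],0.1704]
    - [50,[0,0,0],0]
    - [50,[0,0,0],0]

```text
t: 1.85
tool_pos: [0.4379, -0.0604, 0.2975]
orientation: [-2.955, -1.062, 0.001]
force: [1.1, -0.0, 0.1]
opening: 0.0502
```

```bash
python3 - <<'E'
from h import *
plan(438,-61,22,-50.5,3,50)
im=viewer.read_camera("top"); cv2.imwrite("pics/top1.png",im); cv2.imwrite("pics/side1.png",viewer.read_camera("side"))
print("bars",rects("top",im,(20,130,130),(28,255,255),14e-3,60,(345,175,455,285)))
print("bars side",rects("side",cv2.imread("pics/side0.png"),(20,130,130),(28,255,255),14e-3,30,(285,245,375,290)))
E
```

```text
t 1.85 from [437.7 -60.3 130.5] -50.5 q6 0.63 F [ 1.1 -0.   0.1] open 50.2
[[50, [-0.1, 0.3, 36.2], 0.0003], [50, [-0.1, 0.3, 36.2], 0.0003], [50, [-0.1, 0.3, 36.2], 0.0003]]
bars [(510.0, -181.6, 49.9, 13.7, 45.4), (560.5, -205.4, 98.2, 20.9, 49.2)]
bars side [(559.7, -204.7, 97.9, 21.0, 47.4), (539.1, -142.1, 48.5, 18.5, 51.0), (489.4, -95.0, 43.2, 20.1, 44.0), (436.4, -63.7, 98.3, 21.4, 39.2)]
```

Request:
apply_moves:
  deltas:
    - [50,[0,0,40],0]
    - [50,[0,0,40],0]
    - [50,[0,0,28.5],0]
    - [50,[0,0,0],0]
    - [10,[0,0,0],0]

```text
t: 2.58
tool_pos: [0.4382, -0.0596, 0.1898]
orientation: [2.955, 1.066, 0.0]
force: [0.2, -0.2, -0.5]
opening: 0.0442
```

Request:
apply_moves:
  deltas:
    - [10,[0,0,0],0]
    - [10,[0,0,0],0]
    - [10,[0,0,0],0]
    - [10,[0,0,-30],0]
    - [10,[0,0,-50],0]

```text
t: 3.2
tool_pos: [0.4366, -0.0602, 0.2679]
orientation: [-2.953, -1.061, 0.008]
force: [0.3, -0.7, -3.2]
opening: 0.0214
```

```bash
cat >> h.py <<'E'
FA=39.4; FO=np.array([600.,62.5])
def fw(x,y):
    t=np.radians(FA); return FO+np.array([np.cos(t)*x-np.sin(t)*y,np.sin(t)*x+np.cos(t)*y])
def wf(x,y):
    t=np.radians(FA); d=np.array([x,y])-FO; return np.array([np.cos(t)*d[0]+np.sin(t)*d[1],-np.sin(t)*d[0]+np.cos(t)*d[1]])
E
python3 - <<'E'
from h import *
plan(*fw(42,72),100,FA-90,5,10)
E
```

```text
t 3.2 from [435.6 -59.9 100.9] -50.5 q6 0.63 F [ 0.3 -0.7 -3.2] open 21.4
[[10, [49.4, -12.3, 0.2], 0.0004], [10, [49.4, -12.4, 0.2], 0.0004], [10, [49.4, -12.4, 0.2], 0.0004], [10, [49.4, -12.4, 0.2], 0.0004], [10, [49.3, -12.4, 0.2], 0.0004]]
```

Request:
apply_moves:
  deltas:
    - [10,[0,0,-50],0]
    - [10,[49.4,-12.4,0],0]
    - [10,[49.4,-12.4,0],0]
    - [10,[49.4,-12.4,0],0]
    - [10,[49.4,-12.4,0],0]

```text
t: 3.82
tool_pos: [0.5595, 0.1049, 0.3187]
orientation: [-2.956, -1.062, 0.002]
force: [0.5, -0.6, -3.0]
opening: 0.0216
```

Request:
apply_moves:
  deltas:
    - [10,[49.4,-12.4,0],0]
    - [10,[0,0,40],0]
    - [10,[0,0,40],0]
    - [10,[0,0,0],0]

```text
t: 4.32
tool_pos: [0.5866, 0.1442, 0.2343]
orientation: [-2.955, -1.062, 0.016]
force: [-1.2, 0.2, -3.1]
opening: 0.0213
```

```bash
python3 - <<'E'
from h import *
plan(*fw(42,74),50,FA-90,1,10)
im=viewer.read_camera("top"); im2=viewer.read_camera("side")
a=cv2.resize(im[100:260,230:400],None,fx=3,fy=3); b=cv2.resize(im2[180:250,260:360],(685,480))
cv2.imwrite("pics/p5.png",cv2.resize(np.hstack([a,b]),(800,325)))
E
```

```text
t 4.33 from [585.  144.   67.4] -50.5 q6 1.04 F [-1.2  0.2 -3.1] open 21.3
[[10, [1.9, -1.5, 17.4], 0.0025]]
```

View pics/p5.png

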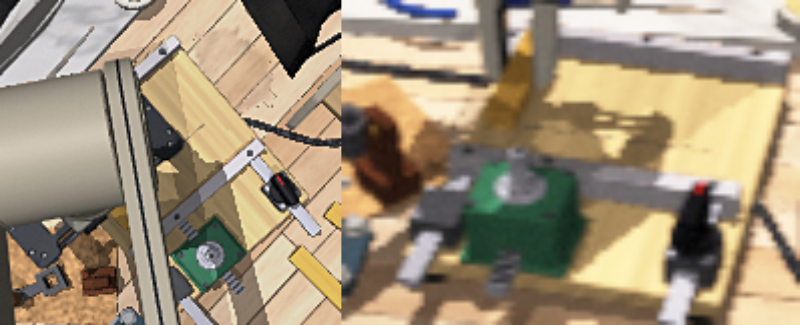

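The bar is held level above the side-stop end of the bed; the jaw is open and the shaft and knob are free.

Request:
apply_moves:
  deltas:
    - [10,[2,0,12],0]
    - [10,[0,0,5],0]
    - [10,[0,-2,0],0]
    - [10,[0,-1,0],0]
    - [10,[0,0,0],0]

```text
t: 5.05
tool_pos: [0.5889, 0.1483, 0.2228]
orientation: [2.956, 1.063, 0.001]
force: [0.1, -1.6, -2.3]
opening: 0.0216
```

```bash
python3 - <<'E'
from h import *
s,p,R,a=pose(); print(wf(*(p+R@[0,0,167])[:2]).round(1),R.T@s["force"],p[2]-167,a)
E
```

```text
[46.  73.3] [-0.96568075  1.3379293   2.34967501] 55.84944533779452 -50.45577071892972
```

Request:
apply_moves:
  deltas:
    - [10,[-3,0,4],0]
    - [10,[0,-2,0],0]
    - [10,[0,-1,0],0]
    - [10,[0,-1,0],0]
    - [10,[0,0,0],0]

```text
t: 5.68
tool_pos: [0.5841, 0.1492, 0.2185]
orientation: [2.956, 1.062, 0.0]
force: [0.8, -1.7, -4.2]
opening: 0.0213
```

```bash
cat >> h.py <<'E'
def st():
    s,p,R,a=pose(); print("t",round(s["t"],2),"frame",wf(*p[:2]).round(1),"z",(p[2]-167).round(1),"Ftool",(R.T@s["force"]).round(1),"jaw",a.round(2),"open",round(s["opening"]*1e3,1))
E
python3 -c "
from h import *
st()"
```

```text
t 5.67 frame [42.7 77.1] z 51.5 Ftool [-0.5  1.8  4.2] jaw -50.46 open 21.3
```

Request:
apply_moves:
  deltas:
    - [10,[0,-1,0],0]
    - [10,[0,0,0],0]

```text
t: 5.92
tool_pos: [0.5838, 0.1495, 0.2186]
orientation: [2.955, 1.061, 0.001]
force: [3.0, -4.6, -4.8]
opening: 0.0212
```

Request:
apply_moves:
  deltas:
    - [10,[0,-1,0],0]
    - [10,[0,0,0],0]

```text
t: 6.18
tool_pos: [0.5835, 0.1498, 0.2187]
orientation: [2.955, 1.061, 0.002]
force: [5.2, -7.0, -5.9]
opening: 0.0219
```

Request:
apply_moves:
  deltas:
    - [10,[0,-1,0],0]
    - [10,[0,0,0],0]

```text
t: 6.42
tool_pos: [0.5832, 0.15, 0.2187]
orientation: [2.954, 1.06, 0.003]
force: [7.4, -10.0, -8.1]
opening: 0.0217
```

```bash
python3 -c "
from h import *
st()"
```

```text
t 6.42 frame [42.5 78.3] z 51.7 Ftool [-0.6 12.3  8.2] jaw -50.53 open 21.7
```

Request:
apply_moves:
  deltas:
    - [10,[0,2.6,0],0]
    - [10,[0,0,2],0]
    - [10,[0,0,0],0]
    - [10,[0,0,0],0]

```text
t: 6.92
tool_pos: [0.5841, 0.1495, 0.217]
orientation: [2.956, 1.062, 0.002]
force: [1.9, -4.1, 1.3]
opening: 0.0214
```

```bash
python3 -c "
from h import *
st()"
```

```text
t 6.92 frame [42.9 77.4] z 50.0 Ftool [-1.2  4.4 -1.3] jaw -50.46 open 21.4
```

Request:
apply_moves:
  deltas:
    - [32,[0,0,0],0]
    - [32,[0,0,0],0]
    - [32,[0,0,-40],0]
    - [32,[0,0,-60],0]
    - [40,[0,0,0],0]

```text
t: 7.55
tool_pos: [0.5857, 0.1504, 0.3231]
orientation: [2.955, 1.063, 0.017]
force: [-0.4, -0.1, 0.6]
opening: 0.0376
```

```bash
python3 -c "
from h import *
st()
plan(477.5,-104.6,130,-46.7,5,45)"
```

```text
t 7.55 frame [44.7 77. ] z 156.1 Ftool [-0.4 -0.1 -0.6] jaw -50.44 open 37.6
t 7.55 from [587.5 150.8 156.1] -50.4 q6 1.05 F [-0.4 -0.1  0.6] open 37.6
[[45, [-49.5, 25.4, 5.2], -0.0131], [45, [-49.8, 24.7, 5.2], -0.0131], [45, [-50.1, 24.1, 5.2], -0.0131], [45, [-50.4, 23.4, 5.2], -0.0131], [45, [-50.7, 22.8, 5.2], -0.0131]]
```

Request:
apply_moves:
  deltas:
    - [50,[-49.5,25.4,0],-0.013]
    - [50,[-49.8,24.7,0],-0.013]
    - [50,[-50.1,24.1,0],-0.013]
    - [50,[-50,23.4,0],-0.013]
    - [50,[-48,22,10],-0.013]

```text
t: 8.18
tool_pos: [0.4748, -0.1042, 0.3065]
orientation: [2.919, 1.159, 0.002]
force: [0.3, -0.6, 0.1]
opening: 0.0499
```

Request:
apply_moves:
  deltas:
    - [50,[0,0,40],0]
    - [50,[0,0,0],0]
    - [50,[0,0,0],0]

```text
t: 8.55
tool_pos: [0.4758, -0.1025, 0.267]
orientation: [-2.92, -1.159, -0.0]
force: [0.8, -0.3, 0.8]
opening: 0.0501
```

```bash
python3 -c "
from h import *
plan(477.5,-104.6,22,-46.7,2,50)
im=viewer.read_camera('side')
print('bars side',rects('side',im,(20,130,130),(28,255,255),14e-3,30,(285,245,375,290)))
print('bar bed',rects('side',im,(20,130,90),(28,255,255),41e-3,30,(285,175,360,245)))
"
```

```text
t 8.55 from [ 475.8 -102.4  100. ] -46.7 q6 0.5 F [ 0.8 -0.3  0.8] open 50.1
[[50, [-0.1, 1.4, 39.0], 0.0001], [50, [-0.1, 1.4, 39.0], 0.0001]]
bars side [(559.7, -204.7, 98.3, 21.0, 47.4), (536.8, -147.4, 62.4, 24.8, 64.5), (491.2, -93.9, 39.3, 19.7, 43.9)]
bar bed []
```

Request:
apply_moves:
  deltas:
    - [50,[0,1.4,39],0]
    - [50,[0,1.4,39],0]
    - [50,[0,0,0],0]
    - [10,[0,0,0],0]
    - [10,[0,0,0],0]

```text
t: 9.22
tool_pos: [0.478, -0.1049, 0.1896]
orientation: [2.919, 1.159, 0.002]
force: [0.3, -0.5, 0.3]
opening: 0.0346
```

Request:
apply_moves:
  deltas:
    - [10,[0,0,0],0]
    - [10,[0,0,0],0]
    - [10,[0,0,-28],0]
    - [10,[0,0,-50],0]
    - [10,[0,0,-50],0]

```text
t: 9.85
tool_pos: [0.4768, -0.1049, 0.3171]
orientation: [-2.919, -1.157, 0.002]
force: [0.9, -0.1, -1.6]
opening: 0.0217
```

```bash
python3 -c "
from h import *
st(); plan(*fw(56,25.4),150,FA-90,5,10,start=(477.5,-104.6,150,-46.7))"
```

```text
t 9.85 frame [-201.4  -51.2] z 150.1 Ftool [0.6 0.7 1.6] jaw -46.75 open 21.7
t 9.85 from [ 477.5 -104.6  150. ] -46.7 q6 0.49 F [ 0.9 -0.1 -1.6] open 21.7
[[10, [52.3, -11.8, -0.0], 0.0136], [10, [52.1, -12.5, -0.0], 0.0136], [10, [51.9, -13.2, -0.0], 0.0136], [10, [51.7, -14.0, -0.0], 0.0136], [10, [51.5, -14.7, -0.0], 0.0136]]
```

Request:
apply_moves:
  deltas:
    - [10,[52.3,-11.8,0],0.0136]
    - [10,[52.1,-12.5,0],0.0136]
    - [10,[51.9,-13.2,0],0.0136]
    - [10,[51.7,-14,0],0.0136]
    - [10,[51.5,-14.7,0],0.0136]

```text
t: 10.48
tool_pos: [0.6277, 0.1186, 0.3158]
orientation: [-2.958, -1.057, 0.002]
force: [0.5, 0.0, -0.5]
opening: 0.0221
```

Request:
apply_moves:
  deltas:
    - [10,[0,0,40],0]
    - [10,[0,0,40],0]
    - [10,[0,0,12],0]
    - [10,[0,0,0],0]
    - [10,[0,0,0],0]

```text
t: 11.1
tool_pos: [0.6281, 0.117, 0.2267]
orientation: [2.958, 1.057, 0.005]
force: [-1.1, -0.3, -1.9]
opening: 0.0213
```

```bash
python3 -c "
from h import *
st(); plan(*fw(56,25.4),50,FA-90,1,10)"
```

```text
t 11.1 frame [56.3 24.2] z 59.7 Ftool [-1.  -0.5  1.9] jaw -50.66 open 21.3
t 11.1 from [628.6 117.   59.7] -50.7 q6 0.99 F [-1.1 -0.3 -1.9] open 21.3
[[10, [-0.7, -1.4, 9.7], -0.001]]
```

Request:
apply_moves:
  deltas:
    - [10,[0,-1.3,6],0]
    - [10,[0,0,3.5],0]
    - [10,[0,0,0],0]
    - [10,[0,0,0],0]

```text
t: 11.6
tool_pos: [0.6267, 0.1182, 0.216]
orientation: [2.958, 1.058, 0.002]
force: [-2.7, 0.9, 5.7]
opening: 0.0213
```

```bash
python3 -c "
from h import *
st();  plan(*fw(56,25.4),50,FA-90,1,10)"
```

```text
t 11.6 frame [55.9 26.1] z 49.0 Ftool [-1.5 -2.4 -5.7] jaw -50.64 open 21.3
t 11.6 from [626.9 118.2  49. ] -50.6 q6 0.99 F [-2.7  0.9  5.7] open 21.3
[[10, [-0.1, 0.6, -1.0], -0.0006]]
```

Request:
apply_moves:
  deltas:
    - [10,[0,0.5,-0.5],0]
    - [32,[0,0,0],0]
    - [32,[0,0,0],0]
    - [32,[0,0,-40],0]
    - [32,[0,0,-60],0]

```text
t: 12.22
tool_pos: [0.6255, 0.1174, 0.3134]
orientation: [-2.957, -1.057, 0.009]
force: [0.6, -0.1, 1.1]
opening: 0.032
```

```bash
python3 -c "
from h import *
st();  plan(530,-150.5,135,-39.6,6,50,start=(*fw(55.9,25.5),149,-50.6))
print('bar bed',rects('side',viewer.read_camera('side'),(15,100,60),(30,255,255),41e-3,30,(285,175,360,245)))"
```

```text
t 12.22 frame [54.6 26.2] z 146.4 Ftool [ 0.4  0.4 -1.1] jaw -50.65 open 32.0
t 12.22 from [627.  117.7 149. ] -50.6 q6 0.99 F [ 0.6 -0.1  1.1] open 32.0
[[50, [-40.9, 24.3, 2.3], -0.032], [50, [-41.6, 23.0, 2.3], -0.032], [50, [-42.3, 21.6, 2.3], -0.032], [50, [-43.0, 20.2, 2.3], -0.032], [50, [-43.6, 18.9, 2.3], -0.032]]
[[50, [-44.2, 17.5, 2.3], -0.032]]
bar bed [(529.6, -24.5, 92.2, 89.6, 44.7), (590.4, 39.2, 229.9, 206.8, 37.8)]
```

Request:
apply_moves:
  deltas:
    - [50,[-40.9,24.3,2.3],-0.032]
    - [50,[-41.6,23,2.3],-0.032]
    - [50,[-42.3,21.6,2.3],-0.032]
    - [50,[-43,20.2,2.3],-0.032]
    - [50,[-43.6,18.9,2.3],-0.032]

```text
t: 12.9
tool_pos: [0.5451, -0.1072, 0.3037]
orientation: [2.863, 1.292, 0.0]
force: [0.1, 0.1, 0.3]
opening: 0.0499
```

Request:
apply_moves:
  deltas:
    - [50,[-44.2,17.5,0],-0.032]
    - [50,[0,0,37],0]
    - [50,[0,0,0],0]
    - [50,[0,0,0],0]

```text
t: 13.4
tool_pos: [0.5299, -0.1502, 0.2676]
orientation: [2.843, 1.337, 0.0]
force: [0.5, 0.3, 0.1]
opening: 0.0498
```

```bash
python3 -c "
from h import *
plan(530,-150.5,22,-39.6,2,50)
print('bars side',rects('side',viewer.read_camera('side'),(20,130,130),(28,255,255),14e-3,30,(285,245,375,290)))
"
```

```text
t 13.4 from [ 529.9 -150.2  100.6] -39.6 q6 0.32 F [0.5 0.3 0.1] open 49.8
[[50, [-0.1, 0.1, 39.3], -0.0001], [50, [-0.1, 0.1, 39.3], -0.0001]]
bars side [(584.3, -177.6, 25.0, 16.1, 47.6), (541.6, -137.3, 37.9, 16.4, 51.0)]
```

Request:
apply_moves:
  deltas:
    - [50,[0,0,39],0]
    - [50,[0,0,39.5],0]
    - [50,[0,0,0],0]
    - [10,[0,0,0],0]
    - [10,[0,0,0],0]

```text
t: 14.08
tool_pos: [0.5301, -0.1503, 0.1895]
orientation: [2.842, 1.337, 0.002]
force: [0.0, 0.4, 0.8]
opening: 0.0345
```

Request:
apply_moves:
  deltas:
    - [10,[0,0,0],0]
    - [10,[0,0,0],0]
    - [10,[0,0,-28],0]
    - [10,[0,0,-50],0]
    - [10,[0,0,-50],0]

```text
t: 14.7
tool_pos: [0.5289, -0.1502, 0.3167]
orientation: [-2.841, -1.336, 0.003]
force: [0.8, -0.8, -3.0]
opening: 0.0219
```

```bash
python3 -c "
from h import *
st(); plan(*fw(56,-26.5),100,FA-90,5,10,start=(530,-150.3,150,-39.6))"
```

```text
t 14.7 frame [-190.  -119.2] z 149.7 Ftool [-0.1  1.2  3. ] jaw -39.65 open 21.9
t 14.7 from [ 530.  -150.3  150. ] -39.6 q6 0.32 F [ 0.8 -0.8 -3. ] open 21.9
[[10, [51.7, -9.0, 10.0], 0.0384], [10, [51.3, -11.0, 10.0], 0.0384], [10, [50.9, -12.9, 10.0], 0.0384], [10, [50.3, -14.9, 10.0], 0.0384], [10, [49.7, -16.8, 10.0], 0.0384]]
```

Request:
apply_moves:
  deltas:
    - [10,[51.7,-9,0],0.0384]
    - [10,[51.3,-11,0],0.0384]
    - [10,[50.9,-12.9,0],0.0384]
    - [10,[50.3,-14.9,0],0.0384]
    - [10,[49.7,-16.8,0],0.0384]

```text
t: 15.32
tool_pos: [0.6601, 0.0788, 0.3155]
orientation: [-2.958, -1.056, 0.003]
force: [1.5, -0.6, -2.3]
opening: 0.0215
```

Request:
apply_moves:
  deltas:
    - [10,[0,0,40],0]
    - [10,[0,0,40],0]
    - [10,[0,0,14],0]
    - [10,[0,0,0],0]
    - [10,[0,0,0],0]

```text
t: 15.95
tool_pos: [0.6607, 0.0771, 0.2247]
orientation: [2.957, 1.057, 0.005]
force: [0.4, -0.8, -3.0]
opening: 0.0214
```

```bash
python3 -c "
from h import *
st(); plan(*fw(56,-26.5),50,FA-90,1,10)"
```

```text
t 15.95 frame [ 56.2 -27.3] z 57.7 Ftool [-0.2  0.8  3. ] jaw -50.66 open 21.4
t 15.95 from [661.3  77.1  57.7] -50.7 q6 0.92 F [ 0.4 -0.8 -3. ] open 21.4
[[10, [-0.6, -1.1, 7.7], -0.001]]
```

Request:
apply_moves:
  deltas:
    - [10,[0,-0.5,4],0]
    - [10,[0,0,3],0]
    - [10,[0,0,0],0]
    - [10,[0,0,0],0]

```text
t: 16.45
tool_pos: [0.6599, 0.0777, 0.2161]
orientation: [2.958, 1.058, 0.002]
force: [2.8, 0.6, -0.6]
opening: 0.0217
```

```bash
python3 -c "
from h import *
st();  plan(*fw(56,-26.5),50,FA-90,1,10)"
```

```text
t 16.45 frame [ 55.9 -26.3] z 49.1 Ftool [2.5 1.3 0.6] jaw -50.64 open 21.7
t 16.45 from [660.1  77.7  49.1] -50.6 q6 0.92 F [ 2.8  0.6 -0.6] open 21.7
[[10, [-0.1, 0.1, -0.9], -0.0007]]
```

Request:
apply_moves:
  deltas:
    - [32,[0,0,0],0]
    - [32,[0,0,0],0]
    - [32,[0,0,0],0]
    - [32,[0,0,-40],0]
    - [32,[0,0,-60],0]

```text
t: 17.08
tool_pos: [0.6584, 0.0776, 0.3135]
orientation: [-2.956, -1.057, 0.009]
force: [1.0, -0.0, -0.2]
opening: 0.0317
```

```bash
python3 -c "
from h import *
st();  plan(568.5,-196.4,135,-41.5,6,50,start=(*fw(55.9,-26.3),149,-50.6))"
```

```text
t 17.07 frame [ 54.7 -25.4] z 146.5 Ftool [0.8 0.7 0.2] jaw -50.64 open 31.7
t 17.07 from [659.9  77.7 149. ] -50.6 q6 0.92 F [ 1.  -0.  -0.2] open 31.7
[[50, [-40.8, 25.6, 2.3], -0.0265], [50, [-41.4, 24.5, 2.3], -0.0265], [50, [-42.1, 23.4, 2.3], -0.0265], [50, [-42.7, 22.3, 2.3], -0.0265], [50, [-43.2, 21.2, 2.3], -0.0265]]
[[50, [-43.8, 20.0, 2.3], -0.0265]]
```

Request:
apply_moves:
  deltas:
    - [50,[-40.8,25.6,2.3],-0.0265]
    - [50,[-41.4,24.5,2.3],-0.0265]
    - [50,[-42.1,23.4,2.3],-0.0265]
    - [50,[-42.7,22.3,2.3],-0.0265]
    - [50,[-43.2,21.2,2.3],-0.0265]

```text
t: 17.7
tool_pos: [0.5824, -0.1519, 0.3041]
orientation: [2.881, 1.253, 0.0]
force: [-0.3, -0.1, -0.0]
opening: 0.05
```

Request:
apply_moves:
  deltas:
    - [50,[-43.8,20,0],-0.0265]
    - [50,[0,0,37],0]
    - [50,[0,0,0],0]
    - [50,[0,0,0],0]

```text
t: 18.2
tool_pos: [0.5681, -0.1958, 0.2676]
orientation: [-2.864, -1.29, -0.0]
force: [0.2, 0.1, -0.7]
opening: 0.0502
```

```bash
python3 -c "
from h import *
plan(568.5,-196.4,22,-41.5,2,50)
im=viewer.read_camera('top')
print('bar bed',rects('top',im,(20,130,120),(28,255,255),41e-3,60,(250,110,400,245)))
cv2.imwrite('pics/p6.png',cv2.resize(im[100:290,220:460],None,fx=3.3,fy=3.1))
"
```

```text
t 18.2 from [ 568.1 -195.8  100.6] -41.5 q6 0.31 F [ 0.2  0.1 -0.7] open 50.2
[[50, [-0.1, 0.3, 39.3], 0.0], [50, [-0.1, 0.3, 39.3], 0.0]]
bar bed [(580.5, 147.2, 98.7, 21.0, 39.2), (616.9, 110.9, 98.3, 20.6, 39.5), (650.0, 70.4, 98.6, 20.8, 39.6)]
```

View pics/p6.png

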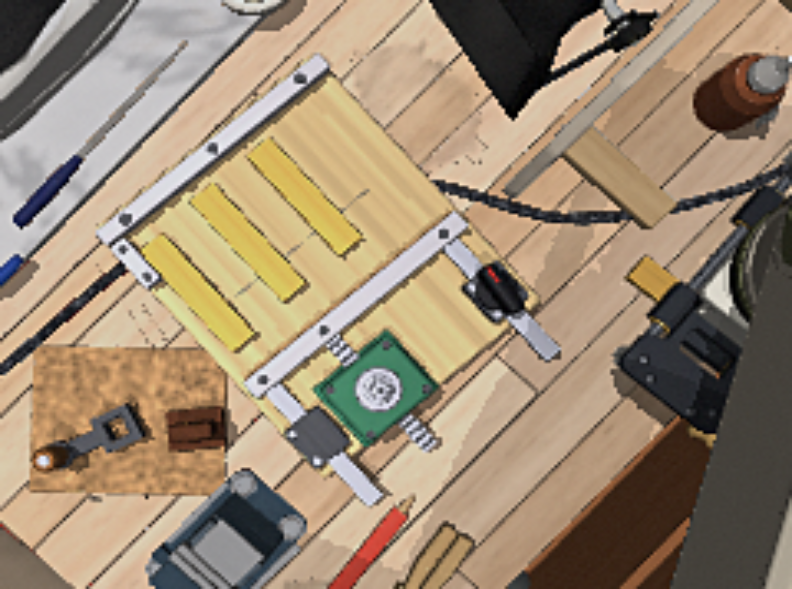

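Three bars lie square in the row (first at the stop, gaps measured 51–52 mm between middles); the gripper is over bar 4.

Request:
apply_moves:
  deltas:
    - [50,[0,0.3,39],0]
    - [50,[0,0.3,39.5],0]
    - [50,[0,0,0],0]
    - [10,[0,0,0],0]
    - [10,[0,0,0],0]

```text
t: 18.88
tool_pos: [0.5688, -0.1965, 0.1896]
orientation: [2.863, 1.29, 0.001]
force: [0.7, -0.0, -0.6]
opening: 0.0344
```

Request:
apply_moves:
  deltas:
    - [10,[0,0,0],0]
    - [10,[0,0,0],0]
    - [10,[0,0,-28],0]
    - [10,[0,0,-50],0]
    - [10,[0,0,-50],0]

```text
t: 19.5
tool_pos: [0.5677, -0.1965, 0.3169]
orientation: [-2.863, -1.289, 0.002]
force: [0.3, -0.3, -1.4]
opening: 0.0216
```

```bash
python3 -c "
from h import *
st(); plan(*fw(56,-78.4),150,FA-90,5,10,start=(568.5,-196.2,150,-41.5))"
```

```text
t 19.5 frame [-189.3 -179.7] z 149.9 Ftool [-0.   0.4  1.4] jaw -41.54 open 21.6
t 19.5 from [ 568.5 -196.2  150. ] -41.5 q6 0.31 F [ 0.3 -0.3 -1.4] open 21.6
[[10, [51.5, -12.3, -0.0], 0.0318], [10, [51.1, -13.9, -0.0], 0.0318], [10, [50.6, -15.6, -0.0], 0.0318], [10, [50.1, -17.2, -0.0], 0.0318], [10, [49.5, -18.7, -0.0], 0.0318]]
```

Request:
apply_moves:
  deltas:
    - [10,[51.5,-12.3,0],0.0318]
    - [10,[51.1,-13.9,0],0.0318]
    - [10,[50.6,-15.6,0],0.0318]
    - [10,[50.1,-17.2,0],0.0318]
    - [10,[49.5,-18.7,0],0.0318]

```text
t: 20.12
tool_pos: [0.6933, 0.0385, 0.3159]
orientation: [-2.958, -1.056, 0.001]
force: [0.3, -1.3, -1.9]
opening: 0.0215
```

Request:
apply_moves:
  deltas:
    - [10,[0,0,40],0]
    - [10,[0,0,40],0]
    - [10,[0,0,14],0]
    - [10,[0,-0.4,0],0]
    - [10,[0,0,0],0]

```text
t: 20.75
tool_pos: [0.6935, 0.037, 0.2248]
orientation: [2.957, 1.057, 0.005]
force: [-0.2, 0.3, -1.8]
opening: 0.0215
```

```bash
python3 -c "
from h import *
st(); plan(*fw(56,-78.4),50,FA-90,1,10)"
```

```text
t 20.75 frame [ 56.1 -79.1] z 57.8 Ftool [ 0.1 -0.4  1.8] jaw -50.66 open 21.5
t 20.75 from [694.1  37.   57.8] -50.7 q6 0.86 F [-0.2  0.3 -1.8] open 21.5
[[10, [-0.5, -1.0, 7.8], -0.001]]
```

Request:
apply_moves:
  deltas:
    - [10,[0,-0.4,4],0]
    - [10,[0,0,3],0]
    - [10,[0,0,0],0]
    - [10,[0,0,0],0]

```text
t: 21.25
tool_pos: [0.6927, 0.0375, 0.216]
orientation: [2.958, 1.058, 0.002]
force: [0.7, -0.1, 1.4]
opening: 0.0216
```

```bash
python3 -c "
from h import *
st();  plan(*fw(56,-78.4),50,FA-90,1,10)"
```

```text
t 21.25 frame [ 55.8 -78.2] z 49.0 Ftool [ 0.5  0.5 -1.4] jaw -50.64 open 21.6
t 21.25 from [692.9  37.5  49. ] -50.6 q6 0.86 F [ 0.7 -0.1  1.4] open 21.6
[[10, [0.1, 0.1, -1.0], -0.0007]]
```

Request:
apply_moves:
  deltas:
    - [32,[0,0,0],0]
    - [32,[0,0,0],0]
    - [32,[0,0,0],0]
    - [32,[0,0,-40],0]
    - [32,[0,0,-60],0]

```text
t: 21.88
tool_pos: [0.6913, 0.0375, 0.3132]
orientation: [-2.956, -1.057, 0.009]
force: [1.6, -0.6, 0.6]
opening: 0.0319
```

Request:
apply_moves:
  deltas:
    - [50,[-20,-60,0],0]
    - [50,[0,0,0],0]

```text
t: 22.12
tool_pos: [0.6359, 0.0728, 0.3137]
orientation: [-2.955, -1.061, 0.007]
force: [0.8, -0.5, 0.0]
opening: 0.0468
```

```bash
python3 - <<'E'
from h import *
st()
top=viewer.read_camera("top"); side=viewer.read_camera("side")
cv2.imwrite("pics/top7.png",top); cv2.imwrite("pics/side7.png",side)
print('bar bed',[(wf(*b[:2]).round(1).tolist(),b[2:]) for b in rects('top',top,(20,130,100),(28,255,255),41e-3,60,(250,110,400,245))])
print("dark",rects("top",top,(0,0,0),(179,70,130),20e-3,15,(232,212,292,262)))
a=cv2.resize(top[205:265,225:295],(560,480),interpolation=cv2.INTER_CUBIC)
g=np.round(proj("top",[[.506,.0241,.099]]))[0].astype(int); print(g,proj("top",[[.506,.0241,.099]]))
b=cv2.resize(top[g[1]-10:g[1]+11,g[0]-10:g[0]+11],(240,240),interpolation=cv2.INTER_CUBIC)
gs=np.round(proj("side",[[.506,.0241,.099]]))[0].astype(int); print(gs)
c=cv2.resize(side[gs[1]-10:gs[1]+11,gs[0]-10:gs[0]+11],(240,240),interpolation=cv2.INTER_CUBIC)
cv2.imwrite("pics/p7.png",np.hstack([a,np.vstack([b,c])]))
E
```

```text
t 22.12 frame [ 34.3 -14.9] z 146.7 Ftool [ 0.3  0.9 -0. ] jaw -50.51 open 46.8
bar bed [([-0.1, 78.1], (21.5, 20.4, 37.1))]
dark [(467.7, 240.1, 22.9, 20.1, -55.9), (482.5, 175.5, 115.6, 24.1, 0.7)]
[335 225] [[334.82813446 225.24532858]]
[298 212]
```

View pics/p7.png

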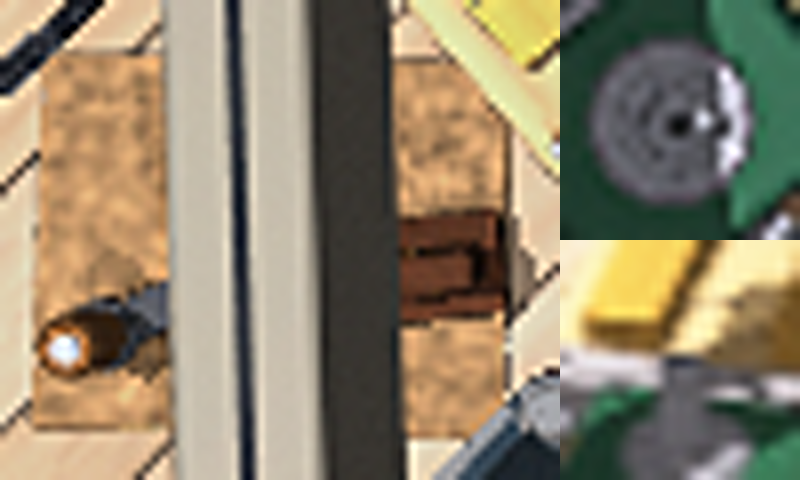

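```bash
python3 - <<'E'
from h import *
top=cv2.imread("pics/top0.png"); side=cv2.imread("pics/side0.png")
a=cv2.resize(top[218:258,226:276],(600,480),interpolation=cv2.INTER_CUBIC)
b=cv2.resize(top[215:236,325:346],(200,200),interpolation=cv2.INTER_CUBIC)
c=cv2.resize(side[200:225,286:311],(200,200),interpolation=cv2.INTER_CUBIC)
cv2.imwrite("pics/p8.png",np.hstack([a,np.vstack([b,c,c[:80]])]))
E
```

```text
(no output)
```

View pics/p8.png

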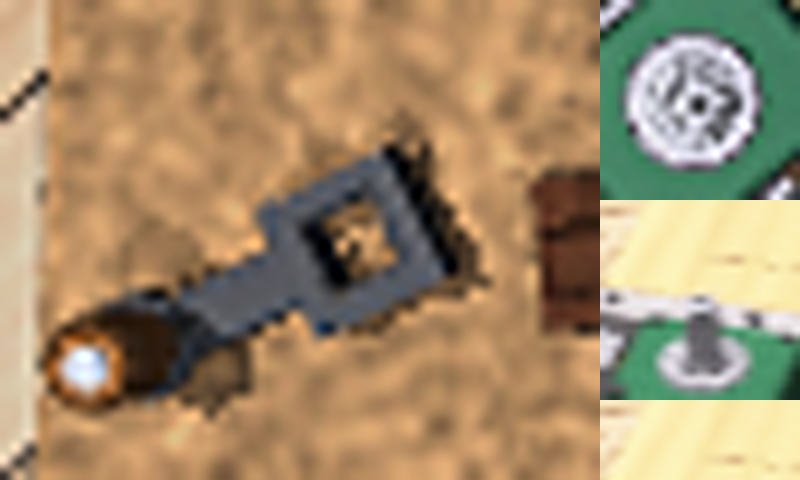

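```bash
python3 - <<'E'
from h import *
top=cv2.imread("pics/top0.png"); side=cv2.imread("pics/side0.png")
f=lambda p:(np.array(p,float)+.5)/12-.5+[226,218]
c=cast("top",f([(265,208),(388,150),(450,270),(325,330)]),.028)[:,:2]*1000
print(c.round(1),c.mean(0).round(1)); 
e=[c[1]-c[0],c[2]-c[3]]; print([np.degrees(np.arctan2(-v[1],-v[0])).round(1) for v in e],[np.linalg.norm(v).round(1) for v in e],[np.linalg.norm(v).round(1) for v in (c[1]-c[2],c[0]-c[3])])
h=cast("top",f([(85,367)]),.063)[0,:2]*1000; print("handle",h.round(1),h-c.mean(0),np.linalg.norm(h-c.mean(0)),np.degrees(np.arctan2(*(h-c.mean(0))[::-1])))
print(cv2.cvtColor(side,cv2.COLOR_BGR2GRAY)[208:222,290:308])
m=c.mean(0); plan(*m,110,25,5,60)
E
```

```text
[[488.  224. ]
 [498.5 200. ]
 [475.  188.6]
 [464.1 213. ]] [481.4 206.4]
[np.float64(113.6), np.float64(114.0)] [np.float64(26.2), np.float64(26.7)] [np.float64(26.1), np.float64(26.3)]
handle [460.9 252. ] [-20.45815694  45.62632794] 50.002979780291184 114.15074426673704
[[234 231 234 237 238 240 237 232 230 233 235 235 236 234 231 234 228 213]
 [233 232 236 238 239 239 234 229 232 235 236 236 235 234 231 234 238 238]
 [231 234 237 238 240 238 234 229 234 235 236 236 236 233 233 236 238 238]
 [216 220 225 224 235 235 231 229 233 231 233 236 234 233 233 237 239 237]
 [233 231 232 234 233 222 224 190 142 185 222 231 233 232 236 236 238 236]
 [231 230 228 229 230 232 229 226 224 203 178 219 233 228 220 215 221 222]
 [213 200 153 149 181 211 208 138  91 102 151 209 231 214 143 122 198 231]
 [103  98  89  87 113 121 119  96  90  89 111 165 215 221 166  92 184 232]
 [104 119 125 121 124 125 121 100  96  99  98 113 131 126 137 147 160 186]
 [114 123 124 123 129 162 156 101 101  96 113 165 171 128 128 126 123 124]
 [116 125 121 132 195 228 196 122 102  98 112 166 195 179 144 123 126 123]
 [124 121 124 169 198 210 190 118  99  98  91 141 185 191 166 123 122 119]
 [120 122 123 185 225 207 157 127 119 108 106 113 171 208 165 125 119 121]
 [126 125 124 152 206 218 164 125 153 139 106 173 218 184 127 123 124 123]]
t 22.23 from [638.9  71.2 148.1] -50.6 q6 0.91 F [-0.4  1.  -0.1] open 49.3
[[60, [-7.2, -40.9, 7.6], -0.2638], [60, [3.8, -41.3, 7.6], -0.2638], [60, [14.4, -38.9, 7.6], -0.2638], [60, [24.1, -33.8, 7.6], -0.2638], [60, [32.0, -26.4, 7.6], -0.2638]]
```

```bash
python3 - <<'E'
from h import *
plan(481.4,206.4,110,24,8,60)
E
```

```text
t 22.23 from [638.9  71.2 148.1] -50.6 q6 0.91 F [-0.4  1.  -0.1] open 49.3
[[60, [-4.5, -25.6, 4.8], -0.1627], [60, [-0.3, -25.9, 4.8], -0.1627], [60, [3.9, -25.6, 4.8], -0.1627], [60, [8.0, -24.7, 4.8], -0.1627], [60, [11.9, -23.0, 4.8], -0.1627]]
[[60, [15.5, -20.8, 4.8], -0.1627], [60, [18.7, -18.0, 4.8], -0.1627], [60, [21.3, -14.8, 4.8], -0.1627]]
```

Request:
apply_moves:
  deltas:
    - [60,[-4.5,-25.6,4.8],-0.1627]
    - [60,[-0.3,-25.9,4.8],-0.1627]
    - [60,[3.9,-25.6,4.8],-0.1627]
    - [60,[8,-24.7,4.8],-0.1627]
    - [60,[11.9,-23,4.8],-0.1627]

```text
t: 22.85
tool_pos: [0.5419, 0.1554, 0.2916]
orientation: [2.293, 2.147, 0.001]
force: [0.2, -0.1, -0.4]
opening: 0.0599
```

Request:
apply_moves:
  deltas:
    - [60,[15.5,-20.8,4.8],-0.1627]
    - [60,[18.7,-18,4.8],-0.1627]
    - [60,[21.3,-14.8,4.8],-0.1627]
    - [60,[0,0,0],0]
    - [60,[0,0,0],0]

```text
t: 23.48
tool_pos: [0.4833, 0.2058, 0.2775]
orientation: [1.716, 2.631, 0.001]
force: [-0.2, -0.2, 1.2]
opening: 0.06
```

```bash
python3 - <<'E'
from h import *
plan(481.4,206.4,25,24,2,55)
top=viewer.read_camera("top"); side=viewer.read_camera("side")
p=proj("side",[[.4814,.2064,.028]])[0].astype(int); print(p, proj("side",[[.4609,.252,.04]]))
q=proj("top",[[.4814,.2064,.028]])[0].astype(int)
cv2.imwrite("pics/p9.png",np.hstack([cv2.resize(side[p[1]-40:p[1]+40,p[0]-40:p[0]+40],(400,400)),cv2.resize(top[q[1]-30:q[1]+50,q[0]-40:q[0]+40],(400,400))]))
E
```

```text
t 23.48 from [483.6 205.8 110.5] 23.8 q6 -0.11 F [-0.2 -0.2  1.2] open 60.0
[[55, [0.7, -0.9, 42.8], -0.0019], [55, [0.7, -0.9, 42.8], -0.0019]]
[261 205] [[248.47667518 198.01076784]]
```

View pics/p9.png

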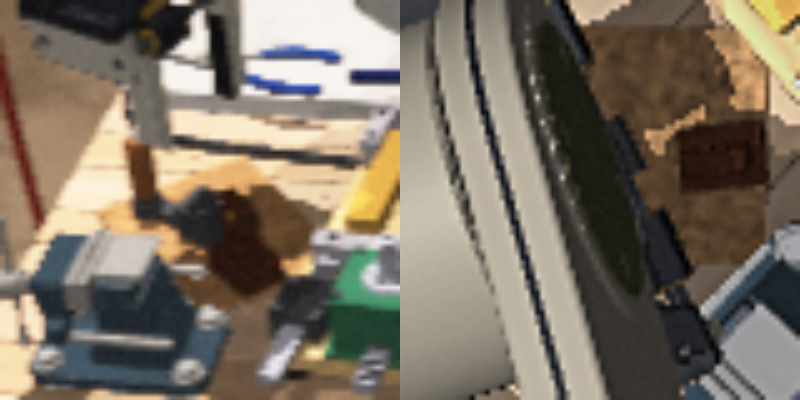

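```bash
python3 - <<'E'
from h import *
for z in (0,.03,.05,.07,.09,.11): print(z,cast("top",[(284.5,281),(294,253)],z)[:,:2].round(3).tolist(),cast("side",[(245,213),(253,211)],z)[:,:2].round(3).tolist())
E
```

```text
0 [[0.375, 0.144], [0.44, 0.119]] [[0.435, 0.238], [0.46, 0.231]]
0.03 [[0.379, 0.141], [0.443, 0.118]] [[0.42, 0.2], [0.445, 0.193]]
0.05 [[0.382, 0.139], [0.445, 0.116]] [[0.41, 0.175], [0.434, 0.168]]
0.07 [[0.386, 0.138], [0.447, 0.115]] [[0.401, 0.15], [0.424, 0.143]]
0.09 [[0.389, 0.136], [0.448, 0.114]] [[0.391, 0.124], [0.413, 0.119]]
0.11 [[0.392, 0.134], [0.45, 0.113]] [[0.381, 0.099], [0.403, 0.094]]
```

Request:
apply_moves:
  deltas:
    - [55,[1.5,-1.5,35],0]
    - [55,[0,0,30],0]
    - [55,[0,0,0],0]
    - [55,[0,0,0],0]

```text
t: 24.08
tool_pos: [0.4811, 0.2067, 0.2132]
orientation: [1.713, 2.632, 0.001]
force: [1.0, 0.1, 0.9]
opening: 0.0552
```

Request:
apply_moves:
  deltas:
    - [55,[0,0,8],0]
    - [55,[0,0,4],0]
    - [55,[0,0,0],0]
    - [55,[0,0,0],0]

```text
t: 24.58
tool_pos: [0.4802, 0.2069, 0.2002]
orientation: [1.712, 2.634, 0.0]
force: [0.1, 0.1, 0.6]
opening: 0.0554
```

```bash
python3 - <<'E'
from h import *
plan(481.2,207,29,24,1,55)
E
```

```text
t 24.57 from [480.3 206.9  33.2] 23.9 q6 -0.11 F [0.1 0.1 0.6] open 55.4
[[55, [-0.3, 0.9, 4.2], -0.001]]
```

Request:
apply_moves:
  deltas:
    - [55,[0,0.8,5],0]
    - [55,[0,0,0],0]
    - [20,[0,0,0],0]
    - [20,[0,0,0],0]
    - [20,[0,0,0],0]
  grip_force: 45

```text
t: 25.2
tool_pos: [0.481, 0.2072, 0.1951]
orientation: [1.712, 2.634, 0.0]
force: [0.7, -0.5, 0.9]
opening: 0.0295
```

Request:
apply_moves:
  deltas:
    - [20,[0,0,0],0]
    - [20,[0,0,0],0]
    - [20,[0,0,0],0]

```text
t: 25.58
tool_pos: [0.481, 0.2072, 0.1952]
orientation: [1.712, 2.634, 0.0]
force: [0.4, -1.0, -0.2]
opening: 0.028
```

```bash
python3 - <<'E'
from h import *
st(); plan(481.2,207,29,24,1,55)
E
```

```text
t 25.57 frame [-1.000e-01  1.873e+02] z 28.2 Ftool [-1.1 -0.1  0.2] jaw 23.94 open 28.0
t 25.57 from [481.1 207.2  28.2] 23.9 q6 -0.11 F [ 0.4 -1.  -0.2] open 28.0
[[55, [-0.2, 0.0, -0.8], -0.0011]]
```

Request:
apply_moves:
  deltas:
    - [20,[0,0,-40],0]
    - [20,[0,0,-50],0]
    - [20,[0,0,-25],0]
    - [20,[0,0,0],0]
    - [20,[0,0,0],0]

```text
t: 26.2
tool_pos: [0.4803, 0.207, 0.3082]
orientation: [-1.712, -2.633, 0.003]
force: [0.8, -0.2, -2.3]
opening: 0.0278
```

```bash
python3 - <<'E'
from h import *
plan(506,24.1,140,59,5,20)
E
```

```text
t 26.2 from [479.9 206.8 141.2] 23.9 q6 -0.11 F [ 0.8 -0.2 -2.3] open 27.8
[[20, [-35.5, -10.1, 0.2], -0.1224], [20, [-34.0, -14.3, 0.2], -0.1224], [20, [-32.0, -18.4, 0.2], -0.1224], [20, [-29.5, -22.1, 0.2], -0.1224], [20, [-26.6, -25.6, 0.2], -0.1224]]
```

Request:
apply_moves:
  deltas:
    - [20,[-35.5,-10.1,0],-0.1224]
    - [20,[-34,-14.3,0],-0.1224]
    - [20,[-32,-18.4,0],-0.1224]
    - [20,[-29.5,-22.1,0],-0.1224]
    - [20,[-26.6,-25.6,0],-0.1224]

```text
t: 26.82
tool_pos: [0.5061, 0.0234, 0.3075]
orientation: [-0.832, -3.025, 0.001]
force: [0.4, 0.3, -3.4]
opening: 0.0277
```

Request:
apply_moves:
  deltas:
    - [20,[0,0,0],0]
    - [20,[0,0,0],0]
    - [20,[0,0,0],0]

```text
t: 27.2
tool_pos: [0.5066, 0.0254, 0.3092]
orientation: [-0.839, -3.026, 0.0]
force: [-0.0, 0.5, -2.3]
opening: 0.0278
```

```bash
python3 - <<'E'
from h import *
st(); plan(506,24.1,130,59,1,20)
side=viewer.read_camera("side"); cv2.imwrite("pics/side10.png",side)
print(proj("side",[[.506,.0241,.099],[.506-.0411,.0241+.0247,.116+.036],[.506,.0241,.116]]))
cv2.imwrite("pics/p10.png",cv2.resize(side[170:235,255:335],(800,600),interpolation=cv2.INTER_CUBIC)[:, :])
E
```

```text
t 27.2 frame [-95.8  30.6] z 142.2 Ftool [0.3 0.5 2.3] jaw 59.01 open 27.8
t 27.2 from [506.3  25.4 142.2] 59.0 q6 -1.08 F [-0.   0.5 -2.3] open 27.8
[[20, [-0.4, -1.3, 12.2], 0.0002]]
[[297.9557916  212.13414362]
 [279.10902259 198.00215164]
 [297.5916366  207.28138223]]
```

View pics/p10.png

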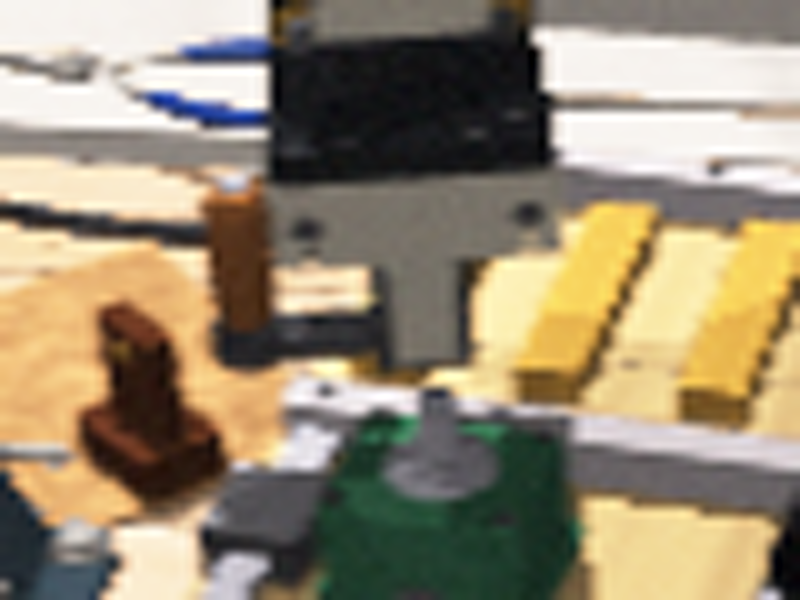

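```bash
python3 - <<'E'
from h import *
side=cv2.imread("pics/side10.png"); g=cv2.cvtColor(side,cv2.COLOR_BGR2GRAY)
hsv=cv2.cvtColor(side,cv2.COLOR_BGR2HSV)
print(side[192:204,272:286,0]); print(g[211:220,291:306])
u=np.array([np.cos(np.radians(149)),np.sin(np.radians(149))])
for d in (44,46,48,50,52): print(d,proj("side",[[.506+u[0]*d/1e3,.0241+u[1]*d/1e3,.154]]).round(2))
E
```

```text
[[201 205 164  62  35  35  34  34  34  58  89 109 104 102]
 [162 160 152  81  32  33  33  32  28  39  81 100  93  84]
 [ 83  89  85  66  31  29  31  30  25  41  80 100  69  47]
 [ 38  41  46  38  26  30  28  29  23  40  76  90  63  50]
 [ 75  57  53  41  26  30  28  26  28  32  76 105 103  97]
 [187 189 188 140  28  28  23  27  28  40  82 103 105  80]
 [155 183 184 138  25  29  28  27  24  25  72 110 108 129]
 [126 160 192 152  47  28  18  29  24  21 110 157 149 157]
 [118 125 153 134  40  27  27  29  23  27  97 168 190 196]
 [117 120 137 130  73  25  30  27  20  24  85 145 160 161]
 [120 122 126 104  56  24  23  24  21  23 111 188 211 209]
 [114 121 121 118  92  26  24  24  25  18 100 179 190 157]]
[[174 141 124 128 114 101 164 212 216 229 232 219 217 222 209]
 [236 235 239 236 225 197  96  56  78 183 234 235 234 229 209]
 [234 234 233 234 234 196  96  97  99 144 221 228 208 203 195]
 [197 114 108 162 215 195  95  92  87 120 182 203 182 119 117]
 [ 69  40  43  53 102 120  98  94  93  82  65  82  89  73  70]
 [ 54  60  60  66  99 118 105 101  98  91  95 104 106 107  81]
 [ 73  88  64  98 118 105 103  98  98  86  69  69  80  82  49]
 [ 44  43  45  76  93  93  98 103  98  89  81  87  75  61  53]
 [ 48  44  65  80  84  93 100  97  99  91  89  85  80  68  46]]
44 [[280.51 197.29]]
46 [[279.77 197.35]]
48 [[279.03 197.4 ]]
50 [[278.28 197.46]]
52 [[277.54 197.51]]
```

Request:
apply_moves:
  deltas:
    - [20,[-1.8,-1.5,10],0]
    - [20,[0,0,6],0]
    - [20,[0,0,0],0]
    - [20,[0,0,0],0]
    - [20,[0,0,0],0]

```text
t: 27.88
tool_pos: [0.5078, 0.0223, 0.2944]
orientation: [0.839, 3.027, 0.0]
force: [-0.2, 0.2, -2.9]
opening: 0.0278
```

```bash
python3 - <<'E'
from h import *
st(); u=np.array([-.857,.515]); w=np.array([.515,.857]); t=np.array([506.2,23.8])
s,p,R,a=pose(); g=(p+R@[0,0,167])[:2]-t; print("rel along crank x (want -1.4)",g@u,"along jaw (want 0)",g@w)
E
```

```text
t 27.88 frame [-96.7  27.4] z 127.4 Ftool [0.3 0.1 2.9] jaw 59.0 open 27.8
rel along crank x (want -1.4) -2.2614930039985945 along jaw (want 0) -0.3910200723450258
```

```bash
python3 - <<'E'
from h import *
st()
side=viewer.read_camera("side"); g=cv2.cvtColor(side,cv2.COLOR_BGR2GRAY)
st()
print(side[198:208,273:287,0]); print(g[211:217,291:306])
print(proj("side",[[.506-.857*.048,.0241+.515*.048,.1395],[.506,.0241,.097]]).round(2))
E
```

```text
t 27.88 frame [-96.7  27.4] z 127.4 Ftool [0.3 0.1 2.9] jaw 59.0 open 27.8
t 27.93 frame [-96.7  27.4] z 127.4 Ftool [-0.1 -0.4  2.2] jaw 59.0 open 27.6
[[185 184 182 136  33  32  25  34  26  29  69 107 100 104]
 [162 192 191 150  53  28  31  33  29  24  81 113  92  62]
 [123 150 165 132  78  30  28  28  28  21  50  91  85  54]
 [121 138 184 181  77  30  28  28  25  29  68 100 103  84]
 [123 120 132 131  80  25  27  23  25  27  45  81 103 116]
 [122 127 121 114  74  25  27  28  28  24  40  82 105 101]
 [120 121 127 114  73  29  27  29  23  23  50 106 131 128]
 [128 133 128 121  89  20  29  25  20  27  46 152 212 212]
 [127 117 109 114  90  27  31  24  23  24  36 142 202 203]
 [118 115 115 121  98  55  26  29  27  26  45 143 200 178]]
[[ 37  41  40  37  66 103 113 115 113 112 115  85  95 185 210]
 [ 53  55  56  47  71 102 113 112 110 116 114  88  89 185 212]
 [146 160 171 105  68 102 105 105 106 105 107  80  96 156 195]
 [197 117  66  34  51  64  70  71  70 114 141 130 133 105  84]
 [ 67  44  45  44  96 118  97  96  92  80  74  87  88  75  74]
 [ 51  80  96  64  95 118 103 101 100  92  94  97 100 106  98]]
[[279.5  201.73]
 [298.   212.7 ]]
```

Request:
apply_moves:
  deltas:
    - [20,[0.6,0.4,2],0]
    - [20,[0,0,2],0]
    - [20,[0,0,2],0]
    - [20,[0,0,0],0]

```text
t: 28.42
tool_pos: [0.5073, 0.023, 0.2877]
orientation: [-0.839, -3.027, 0.0]
force: [0.5, -0.5, -1.5]
opening: 0.028
```

```bash
python3 -c "
from h import *
st()"
```

```text
t 28.43 frame [-96.8  28.3] z 120.7 Ftool [-0.7 -0.2  1.5] jaw 59.01 open 28.0
```

Request:
apply_moves:
  deltas:
    - [20,[0,0,1.5],0]
    - [20,[0,0,1.5],0]
    - [20,[0,0,0],0]

```text
t: 28.8
tool_pos: [0.5074, 0.0231, 0.285]
orientation: [0.839, 3.027, 0.0]
force: [1.5, 0.7, -2.6]
opening: 0.0277
```

Request:
apply_moves:
  deltas:
    - [20,[0,0,1.5],0]
    - [20,[0,0,1.5],0]
    - [20,[0,0,0],0]

```text
t: 29.18
tool_pos: [0.5074, 0.0231, 0.282]
orientation: [0.839, 3.027, 0.001]
force: [1.3, 1.5, -2.6]
opening: 0.0279
```

```bash
python3 -c "
from h import *
st()"
```

```text
t 29.18 frame [-96.5  28.3] z 115.0 Ftool [-0.3  2.   2.6] jaw 59.01 open 27.9
```

Request:
apply_moves:
  deltas:
    - [20,[0,0,3],0]
    - [20,[0,0,3],0]
    - [20,[0,0,3],0]
    - [20,[0,0,0],0]

```text
t: 29.68
tool_pos: [0.5074, 0.0231, 0.2727]
orientation: [0.839, 3.027, 0.001]
force: [2.6, 5.2, -3.3]
opening: 0.0274
```

Request:
apply_moves:
  deltas:
    - [20,[0,0,2],0]
    - [20,[0,0,2],0]
    - [20,[0,0,0],0]
    - [20,[0,0,0],0]

```text
t: 30.18
tool_pos: [0.5075, 0.0231, 0.269]
orientation: [0.839, 3.027, 0.001]
force: [2.2, 4.5, 0.1]
opening: 0.0275
```

```bash
python3 -c "
from h import *
st()"
```

```text
t 30.18 frame [-96.5  28.3] z 102.0 Ftool [ 0.5  5.  -0.1] jaw 59.01 open 27.5
```

Request:
apply_moves:
  deltas:
    - [45,[0,0,0],0]
    - [45,[0,0,0],0]
    - [60,[0,0,-30],0]
    - [60,[0,0,-40],0]
    - [60,[0,0,0],0]

```text
t: 30.8
tool_pos: [0.5086, 0.0226, 0.3429]
orientation: [0.838, 3.021, 0.001]
force: [0.5, 0.2, 0.3]
opening: 0.0599
```

Request:
apply_moves:
  deltas:
    - [60,[48.8,0,0],0]
    - [60,[0,0,0],0]
    - [60,[0,0,0],0]

```text
t: 31.18
tool_pos: [0.4655, 0.0479, 0.3386]
orientation: [0.839, 3.027, -0.001]
force: [0.6, 1.2, 0.7]
opening: 0.0601
```

```bash
python3 - <<'E'
from h import *
st(); plan(465.3,48.3,122,59,1,60)
side=viewer.read_camera("side"); cv2.imwrite("pics/p11.png",cv2.resize(side[165:235,250:340],(720,560),interpolation=cv2.INTER_CUBIC))
E
```

```text
t 31.18 frame [-113.2   74.1] z 171.6 Ftool [ 0.1  1.4 -0.7] jaw 59.02 open 60.1
t 31.18 from [465.5  47.8 171.6] 59.0 q6 -1.04 F [0.6 1.2 0.7] open 60.1
[[60, [0.4, 0.3, 49.6], 0.0003]]
```

View pics/p11.png

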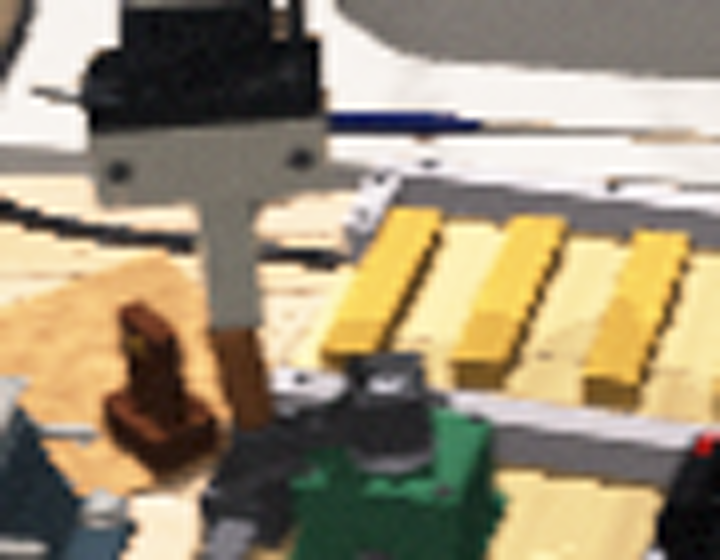

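```bash
python3 - <<'E'
from h import *
for al in (130,149,160,170,180,190):
    u=np.array([np.cos(np.radians(al)),np.sin(np.radians(al))])*.048
    print(al,((proj("side",[[.5064+u[0],.0236+u[1],z] for z in (.076,.089,.112,.135)])-[250,165])*8).round(0).tolist())
E
```

```text
130 [[260.0, 411.0], [257.0, 383.0], [252.0, 331.0], [246.0, 278.0]]
149 [[254.0, 439.0], [250.0, 410.0], [245.0, 358.0], [239.0, 305.0]]
160 [[256.0, 455.0], [253.0, 426.0], [248.0, 374.0], [242.0, 320.0]]
170 [[263.0, 469.0], [260.0, 440.0], [255.0, 388.0], [249.0, 334.0]]
180 [[274.0, 482.0], [271.0, 453.0], [266.0, 400.0], [260.0, 347.0]]
190 [[289.0, 493.0], [286.0, 464.0], [280.0, 412.0], [275.0, 358.0]]
```

Request:
apply_moves:
  deltas:
    - [60,[0.4,-3,25],0]
    - [60,[0,0,23],0]
    - [60,[0,0,0],0]
    - [14,[0,0,0],0]
    - [14,[0,0,0],0]
  grip_force: 15

```text
t: 31.85
tool_pos: [0.4643, 0.0456, 0.2923]
orientation: [0.839, 3.025, 0.001]
force: [-0.5, -0.3, -0.1]
opening: 0.0445
```

Request:
apply_moves:
  deltas:
    - [14,[0,0,0],0]
    - [14,[0,0,0],0]
    - [14,[0,0,0],0]

```text
t: 32.22
tool_pos: [0.4639, 0.0459, 0.2915]
orientation: [0.839, 3.026, 0.001]
force: [0.2, 1.1, 1.1]
opening: 0.0186
```

```bash
cat >> h.py <<'E'
C=np.array([506.4,23.6])
def wind(n,step,r=48.,ret=False):
    """rows for n steps clockwise of step deg about shaft, from measured grasp point, tool orientation fixed"""
    s,p,R,a=pose(); g=(p+R@[0,0,167])[:2]-C; al=np.degrees(np.arctan2(g[1],g[0]))
    print("t",round(s["t"],2),"alpha",al.round(1),"r",np.linalg.norm(g).round(2),"z",(p[2]-167).round(1),"F",s["force"].round(1),"open",round(s["opening"]*1e3,1))
    P=lambda d:r*np.array([np.cos(np.radians(d)),np.sin(np.radians(d))])
    rows=[]; 
    for i in range(n):
        d=P(al-step*(i+1))-(P(al-step*i) if i else g); d=R[:2,:2].T@d
        rows.append([14,[round(float(d[0]),1),round(float(d[1]),1),0],0])
    for i in range(0,n,5): print(rows[i:i+5])
E
python3 -c "
from h import *
st();wind(12,30)"
```

```text
t 32.23 frame [-115.7   73.6] z 124.5 Ftool [ 0.4  1.  -1.1] jaw 59.01 open 18.6
t 32.23 alpha 152.1 r 47.85 z 124.5 F [0.2 1.1 1.1] open 18.6
[[14, [-5.0, 24.3, 0], 0], [14, [-16.6, 18.5, 0], 0], [14, [-23.6, 7.7, 0], 0], [14, [-24.3, -5.1, 0], 0], [14, [-18.5, -16.6, 0], 0]]
[[14, [-7.7, -23.6, 0], 0], [14, [5.1, -24.3, 0], 0], [14, [16.6, -18.5, 0], 0], [14, [23.6, -7.7, 0], 0], [14, [24.3, 5.1, 0], 0]]
[[14, [18.5, 16.6, 0], 0], [14, [7.7, 23.6, 0], 0]]
```

Request:
apply_moves:
  deltas:
    - [14,[-5,24.3,0],0]
    - [14,[-16.6,18.5,0],0]
    - [14,[-23.6,7.7,0],0]
    - [14,[-24.3,-5.1,0],0]
    - [14,[0,0,0],0]
  grip_force: 20

```text
t: 32.85
tool_pos: [0.5492, 0.0489, 0.2934]
orientation: [0.838, 3.021, 0.005]
force: [5.9, 5.0, 7.7]
opening: 0.0183
```

```bash
python3 -c "
from h import *
wind(12,30)
side=viewer.read_camera('side'); cv2.imwrite('pics/p12.png',cv2.resize(side[165:235,250:340],(720,560),interpolation=cv2.INTER_CUBIC))"
```

```text
t 32.85 alpha 30.2 r 50.79 z 126.4 F [5.9 5.  7.7] open 18.3
[[14, [-16.6, -19.6, 0], 0], [14, [-6.9, -23.9, 0], 0], [14, [5.9, -24.1, 0], 0], [14, [17.2, -17.9, 0], 0], [14, [23.9, -6.9, 0], 0]]
[[14, [24.1, 5.9, 0], 0], [14, [17.9, 17.2, 0], 0], [14, [6.9, 23.9, 0], 0], [14, [-5.9, 24.1, 0], 0], [14, [-17.2, 17.9, 0], 0]]
[[14, [-23.9, 6.9, 0], 0], [14, [-24.1, -5.9, 0], 0]]
```

View pics/p12.png

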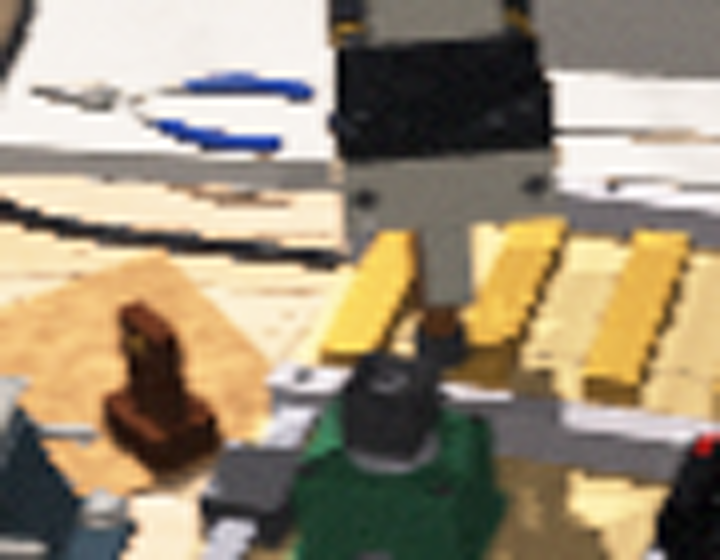

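Request:
apply_moves:
  deltas:
    - [14,[-16.6,-19.6,0],0]
    - [14,[-6.9,-23.9,0],0]
    - [14,[5.9,-24.1,0],0]
    - [14,[17.2,-17.9,0],0]
    - [14,[23.9,-6.9,0],0]

```text
t: 33.52
tool_pos: [0.48, -0.0185, 0.2932]
orientation: [0.84, 3.02, 0.005]
force: [14.6, 15.9, -3.7]
opening: 0.0187
```

Request:
apply_moves:
  deltas:
    - [14,[24.1,5.9,0],0]
    - [14,[17.9,17.2,0],0]
    - [14,[6.9,23.9,0],0]
    - [14,[-5.9,24.1,0],0]
    - [14,[0,0,0],0]

```text
t: 34.15
tool_pos: [0.4799, 0.0657, 0.2926]
orientation: [0.837, 3.025, 0.001]
force: [-0.9, 1.3, 7.7]
opening: 0.0182
```

```bash
python3 -c "
from h import *
wind(12,30)"
```

```text
t 34.15 alpha 121.8 r 49.54 z 125.6 F [-0.9  1.3  7.7] open 18.2
[[14, [-18.1, 17.7, 0], 0], [14, [-23.7, 7.5, 0], 0], [14, [-24.3, -5.3, 0], 0], [14, [-18.4, -16.7, 0], 0], [14, [-7.5, -23.7, 0], 0]]
[[14, [5.3, -24.3, 0], 0], [14, [16.7, -18.4, 0], 0], [14, [23.7, -7.5, 0], 0], [14, [24.3, 5.3, 0], 0], [14, [18.4, 16.7, 0], 0]]
[[14, [7.5, 23.7, 0], 0], [14, [-5.3, 24.3, 0], 0]]
```

Request:
apply_moves:
  deltas:
    - [14,[-18.1,17.7,0],0]
    - [14,[-23.7,7.5,0],0]
    - [14,[-24.3,-5.3,0],0]
    - [14,[-18.4,-16.7,0],0]
    - [14,[-7.5,-23.7,0],0]

```text
t: 34.78
tool_pos: [0.5492, -0.0003, 0.2933]
orientation: [0.837, 3.022, 0.004]
force: [1.7, 4.9, 2.2]
opening: 0.0187
```

Request:
apply_moves:
  deltas:
    - [14,[5.3,-24.3,0],0]
    - [14,[16.7,-18.4,0],0]
    - [14,[23.7,-7.5,0],0]
    - [14,[24.3,5.3,0],0]
    - [14,[18.4,16.7,0],0]

```text
t: 35.4
tool_pos: [0.457, 0.0209, 0.2928]
orientation: [0.84, 3.022, -0.001]
force: [12.7, -2.8, -1.8]
opening: 0.0182
```

Request:
apply_moves:
  deltas:
    - [14,[7.5,23.7,0],0]
    - [14,[-5.3,24.3,0],0]
    - [14,[0,0,0],0]

```text
t: 35.78
tool_pos: [0.4803, 0.065, 0.2926]
orientation: [0.837, 3.027, 0.003]
force: [-2.5, 6.1, 10.2]
opening: 0.0183
```

```bash
python3 -c "
from h import *
wind(12,30)"
```

```text
t 35.77 alpha 121.8 r 48.96 z 125.6 F [-2.5  6.1 10.2] open 18.3
[[14, [-17.6, 17.9, 0], 0], [14, [-23.7, 7.5, 0], 0], [14, [-24.3, -5.3, 0], 0], [14, [-18.4, -16.7, 0], 0], [14, [-7.5, -23.7, 0], 0]]
[[14, [5.3, -24.3, 0], 0], [14, [16.7, -18.4, 0], 0], [14, [23.7, -7.5, 0], 0], [14, [24.3, 5.3, 0], 0], [14, [18.4, 16.7, 0], 0]]
[[14, [7.5, 23.7, 0], 0], [14, [-5.3, 24.3, 0], 0]]
```

Request:
apply_moves:
  deltas:
    - [14,[-17.6,17.9,-0.5],0]
    - [14,[-23.7,7.5,0],0]
    - [14,[-24.3,-5.3,0],0]
    - [14,[-18.4,-16.7,0],0]
    - [14,[-7.5,-23.7,0],0]

```text
t: 36.4
tool_pos: [0.5492, -0.0011, 0.2932]
orientation: [0.837, 3.023, 0.003]
force: [-0.8, 5.2, 1.9]
opening: 0.018
```

Request:
apply_moves:
  deltas:
    - [14,[5.3,-24.3,0],0]
    - [14,[16.7,-18.4,0],0]
    - [14,[23.7,-7.5,0],0]
    - [14,[24.3,5.3,0],0]
    - [14,[18.4,16.7,0],0]

```text
t: 37.02
tool_pos: [0.4575, 0.0201, 0.293]
orientation: [0.84, 3.022, -0.001]
force: [13.5, -2.5, -3.0]
opening: 0.0183
```

Request:
apply_moves:
  deltas:
    - [14,[7.5,23.7,0],0]
    - [14,[-5.3,24.3,0],0]
    - [14,[0,0,0],0]

```text
t: 37.4
tool_pos: [0.4807, 0.0643, 0.2929]
orientation: [0.837, 3.028, 0.003]
force: [-3.9, 6.6, 10.7]
opening: 0.0183
```

```bash
python3 -c "
from h import *
wind(18,20)
im=viewer.read_camera('top'); side=viewer.read_camera('side')
a=cv2.resize(side[165:235,250:360],(800,509),interpolation=cv2.INTER_CUBIC); cv2.imwrite('pics/p13.png',a)"
```

```text
t 37.4 alpha 122.0 r 48.33 z 125.9 F [-3.9  6.6 10.7] open 18.3
[[14, [-10.4, 13.1, 0], 0], [14, [-14.0, 9.0, 0], 0], [14, [-16.3, 3.7, 0], 0], [14, [-16.5, -2.1, 0], 0], [14, [-14.8, -7.6, 0], 0]]
[[14, [-11.3, -12.2, 0], 0], [14, [-6.5, -15.4, 0], 0], [14, [-0.8, -16.6, 0], 0], [14, [4.9, -15.9, 0], 0], [14, [10.1, -13.3, 0], 0]]
[[14, [14.0, -9.0, 0], 0], [14, [16.3, -3.7, 0], 0], [14, [16.5, 2.1, 0], 0], [14, [14.8, 7.6, 0], 0], [14, [11.3, 12.2, 0], 0]]
[[14, [6.5, 15.4, 0], 0], [14, [0.8, 16.6, 0], 0], [14, [-4.9, 15.9, 0], 0]]
```

View pics/p13.png

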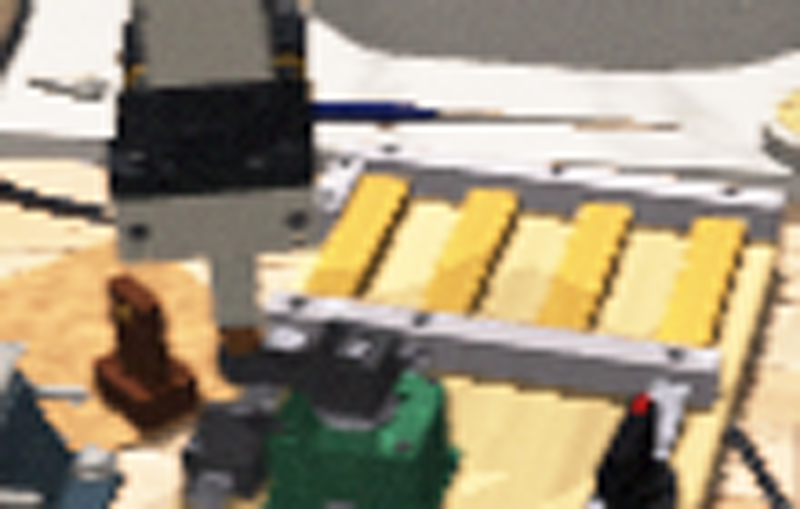

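Request:
apply_moves:
  deltas:
    - [14,[-10.4,13.1,-0.5],0]
    - [14,[-14,9,0],0]
    - [14,[-16.3,3.7,0],0]
    - [14,[-16.5,-2.1,0],0]

```text
t: 38.0
tool_pos: [0.5427, 0.0552, 0.2938]
orientation: [0.836, 3.025, 0.007]
force: [1.6, 6.8, 4.8]
opening: 0.0186
```

```bash
python3 - <<'E'
from h import *
wind(15,20)
t=viewer.read_camera("top"); s=viewer.read_camera("side")
print('bars side',[(wf(*b[:2]).round(1).tolist(),b[2:]) for b in rects('side',s,(20,130,130),(28,255,255),41e-3,30,(285,175,360,215))])
hsv=cv2.cvtColor(s,cv2.COLOR_BGR2HSV)
# jaw front (fence-side) top edge: sample along lines of constant frame y between bars
for y in (52,0,-52):
    L=np.array([[*(fw(x,y)/1000),.047] for x in np.arange(-45,15,1.)]); px=proj("side",L)
    v=[int(hsv[int(round(b)),int(round(a)),1]) for a,b in px]; print(y,v)
E
```

```text
t 38.0 alpha 41.0 r 49.04 z 126.8 F [1.6 6.8 4.8] open 18.6
[[14, [-14.4, -8.8, 0], 0], [14, [-11.1, -12.4, 0], 0], [14, [-6.2, -15.5, 0], 0], [14, [-0.6, -16.7, 0], 0], [14, [5.2, -15.8, 0], 0]]
[[14, [10.3, -13.1, 0], 0], [14, [14.1, -8.8, 0], 0], [14, [16.3, -3.4, 0], 0], [14, [16.5, 2.3, 0], 0], [14, [14.7, 7.8, 0], 0]]
[[14, [11.1, 12.4, 0], 0], [14, [6.2, 15.5, 0], 0], [14, [0.6, 16.7, 0], 0], [14, [-5.2, 15.8, 0], 0], [14, [-10.3, 13.1, 0], 0]]
bars side [([54.1, -77.3], (88.2, 19.3, 39.0)), ([38.9, 77.0], (56.8, 18.7, 40.2)), ([55.3, -26.5], (87.3, 20.8, 39.5)), ([54.8, 25.4], (87.4, 21.5, 39.3))]
52 [21, 17, 17, 17, 17, 21, 11, 11, 11, 11, 11, 10, 10, 10, 10, 10, 16, 16, 16, 16, 16, 15, 15, 15, 15, 15, 14, 14, 14, 14, 14, 13, 13, 13, 13, 13, 8, 7, 7, 7, 7, 7, 59, 59, 59, 59, 59, 120, 179, 179, 179, 179, 173, 173, 173, 173, 173, 173, 128, 136]
0 [116, 116, 116, 116, 116, 116, 116, 27, 27, 17, 17, 17, 20, 20, 20, 20, 20, 17, 17, 17, 17, 12, 15, 15, 15, 15, 15, 16, 16, 16, 16, 16, 11, 12, 12, 12, 12, 11, 11, 11, 11, 11, 11, 64, 64, 72, 72, 72, 98, 98, 98, 98, 98, 100, 100, 100, 100, 102, 103, 103]
-52 [119, 119, 119, 119, 101, 101, 101, 101, 101, 19, 17, 17, 17, 17, 17, 17, 17, 17, 17, 15, 15, 15, 15, 10, 15, 15, 15, 15, 15, 13, 13, 13, 13, 13, 12, 12, 12, 11, 11, 8, 8, 8, 8, 8, 85, 85, 85, 85, 85, 102, 102, 108, 108, 108, 103, 103, 103, 103, 103, 103]
```

Request:
apply_moves:
  deltas:
    - [14,[-14.4,-8.8,0],0]
    - [14,[-11.1,-12.4,0],0]
    - [14,[-6.2,-15.5,0],0]
    - [14,[-0.6,-16.7,0],0]
    - [14,[0,0,0],0]

```text
t: 38.72
tool_pos: [0.5418, -0.0099, 0.2933]
orientation: [0.84, 3.024, -0.0]
force: [1.9, -2.5, 7.0]
opening: 0.0185
```

```bash
python3 - <<'E'
from h import *
wind(15,20)
s=viewer.read_camera("side")
print('bars side',[(wf(*b[:2]).round(1).tolist(),b[2:]) for b in rects('side',s,(20,130,130),(28,255,255),41e-3,30,(285,175,360,215))])
E
```

```text
t 38.73 alpha -43.2 r 49.13 z 126.3 F [ 1.9 -2.5  7. ] open 18.5
[[14, [7.4, -15.2, 0], 0], [14, [11.2, -12.4, 0], 0], [14, [14.7, -7.8, 0], 0], [14, [16.5, -2.3, 0], 0], [14, [16.3, 3.5, 0], 0]]
[[14, [14.1, 8.9, 0], 0], [14, [10.2, 13.2, 0], 0], [14, [5.1, 15.9, 0], 0], [14, [-0.6, 16.7, 0], 0], [14, [-6.3, 15.4, 0], 0]]
[[14, [-11.2, 12.4, 0], 0], [14, [-14.7, 7.8, 0], 0], [14, [-16.5, 2.3, 0], 0], [14, [-16.3, -3.5, 0], 0], [14, [-14.1, -8.9, 0], 0]]
bars side [([57.9, -78.7], (90.2, 20.7, 38.9)), ([54.3, 77.1], (84.8, 19.0, 40.2))]
```

Request:
apply_moves:
  deltas:
    - [14,[7.4,-15.2,0],0]
    - [14,[11.2,-12.4,0],0]
    - [14,[14.7,-7.8,0],0]
    - [14,[0,0,0],0]

```text
t: 39.28
tool_pos: [0.4959, -0.0226, 0.2941]
orientation: [0.838, 3.02, 0.001]
force: [9.9, -3.2, 1.1]
opening: 0.0185
```

```bash
cat >> h.py <<'E'
def tang():
    s,p,R,a=pose(); g=(p+R@[0,0,167])[:2]-C; u=g/np.linalg.norm(g); w=np.array([u[1],-u[0]]); f=s["force"][:2]
    print("alpha",np.degrees(np.arctan2(g[1],g[0])).round(1),"F radial",(f@u).round(1),"F along cw",(f@w).round(1))
E
python3 -c "
from h import *
wind(15,15);tang()"
```

```text
t 39.27 alpha -101.3 r 47.4 z 127.1 F [ 9.9 -3.2  1.1] open 18.5
[[14, [12.0, -3.2, 0], 0], [14, [12.5, 0.6, 0], 0], [14, [11.9, 3.8, 0], 0], [14, [10.5, 6.8, 0], 0], [14, [8.4, 9.3, 0], 0]]
[[14, [5.7, 11.1, 0], 0], [14, [2.7, 12.2, 0], 0], [14, [-0.6, 12.5, 0], 0], [14, [-3.8, 11.9, 0], 0], [14, [-6.8, 10.5, 0], 0]]
[[14, [-9.3, 8.4, 0], 0], [14, [-11.1, 5.7, 0], 0], [14, [-12.2, 2.7, 0], 0], [14, [-12.5, -0.6, 0], 0], [14, [-11.9, -3.8, 0], 0]]
alpha -101.3 F radial 1.2 F along cw -10.3
```

Request:
apply_moves:
  deltas:
    - [14,[12,-3.2,0],0]
    - [14,[12.5,0.6,0],0]
    - [14,[0,0,0],0]
    - [14,[0,0,0],0]

```text
t: 39.78
tool_pos: [0.4751, -0.013, 0.2949]
orientation: [0.837, 3.015, -0.001]
force: [17.9, -7.8, -1.5]
opening: 0.0184
```

```bash
python3 - <<'E'
from h import *
wind(10,15);tang()
s=viewer.read_camera("side")
print('bars side',[(wf(*b[:2]).round(1).tolist(),b[2:]) for b in rects('side',s,(20,130,130),(28,255,255),41e-3,30,(285,175,360,215))])
E
```

```text
t 39.77 alpha -128.2 r 47.36 z 127.9 F [17.9 -7.8 -1.5] open 18.4
[[14, [12.2, 2.5, 0], 0], [14, [10.9, 6.2, 0], 0], [14, [8.9, 8.8, 0], 0], [14, [6.3, 10.8, 0], 0], [14, [3.3, 12.1, 0], 0]]
[[14, [0.1, 12.5, 0], 0], [14, [-3.2, 12.1, 0], 0], [14, [-6.2, 10.9, 0], 0], [14, [-8.8, 8.9, 0], 0], [14, [-10.8, 6.3, 0], 0]]
alpha -128.2 F radial -4.9 F along cw -18.8
bars side [([58.3, -78.7], (90.7, 20.4, 39.7)), ([58.1, -27.7], (91.3, 21.5, 40.7)), ([57.9, 25.4], (89.7, 21.5, 39.3))]
```

Request:
apply_moves:
  deltas:
    - [14,[0,0,0],0]
    - [14,[0,0,0],0]
    - [14,[6,1.5,0],0]
    - [14,[0,0,0],0]
    - [14,[0,0,0],0]
  grip_force: 45

```text
t: 40.45
tool_pos: [0.471, -0.0097, 0.295]
orientation: [0.837, 3.014, -0.005]
force: [18.7, -15.7, -1.0]
opening: 0.0178
```

```bash
python3 - <<'E'
from h import *
wind(5,10);tang()
E
```

```text
t 40.45 alpha -134.1 r 47.86 z 128.0 F [ 18.7 -15.7  -1. ] open 17.8
[[14, [8.0, 2.5, 0], 0], [14, [7.4, 3.9, 0], 0], [14, [6.6, 5.2, 0], 0], [14, [5.6, 6.2, 0], 0], [14, [4.4, 7.1, 0], 0]]
alpha -134.1 F radial -1.8 F along cw -24.4
```

```bash
python3 - <<'E'
from h import *
s=viewer.read_camera("side"); t=viewer.read_camera("top"); cv2.imwrite("pics/side14.png",s)
a=cv2.resize(s[168:235,260:345],(761,600),interpolation=cv2.INTER_CUBIC)
cv2.imwrite("pics/p14.png",a)
E
```

```text
(no output)
```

View pics/p14.png

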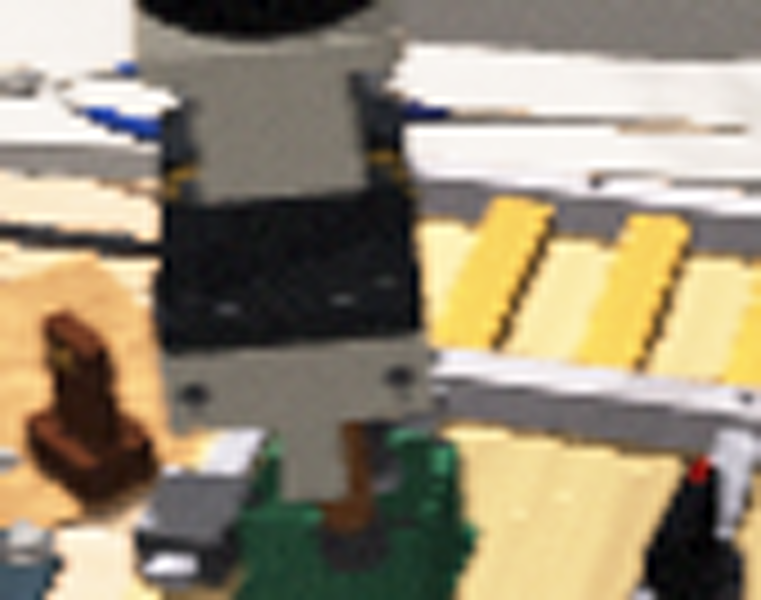

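```bash
python3 - <<'E'
from h import *
s=cv2.imread("pics/side14.png"); hsv=cv2.cvtColor(s,cv2.COLOR_BGR2HSV)
for y in (0,-52):
    L=np.array([[*(fw(x,y)/1000),.047] for x in np.arange(-15,20,1.)]); px=proj("side",L)
    print(y,[int(hsv[int(round(b)),int(round(a)),1]) for a,b in px])
    L=np.array([[*(fw(x,y)/1000),.047] for x in np.arange(95,125,1.)]); px=proj("side",L)
    print(y,[int(hsv[int(round(b)),int(round(a)),1]) for a,b in px])
for y in (-26,-78):
    L=np.array([[*(fw(x,y)/1000),.041] for x in np.arange(90,115,1.)]); px=proj("side",L)
    print("bar end",y,[int(hsv[int(round(b)),int(round(a)),1]) for a,b in px])
E
```

```text
0 [5, 5, 7, 5, 5, 5, 5, 5, 5, 5, 5, 5, 5, 6, 6, 4, 4, 4, 83, 83, 83, 83, 83, 83, 83, 83, 83, 84, 84, 84, 84, 84, 84, 84, 79]
0 [11, 11, 13, 13, 13, 13, 13, 13, 13, 13, 13, 13, 13, 13, 15, 15, 15, 15, 15, 15, 60, 60, 60, 60, 40, 40, 40, 5, 5, 5]
-52 [14, 14, 14, 14, 9, 9, 9, 9, 9, 11, 11, 11, 11, 11, 14, 14, 14, 14, 14, 83, 83, 86, 86, 86, 86, 86, 86, 86, 86, 86, 86, 86, 86, 86, 81]
-52 [14, 14, 13, 13, 13, 13, 13, 13, 6, 6, 6, 6, 6, 6, 4, 4, 4, 4, 4, 4, 37, 37, 37, 37, 37, 37, 29, 29, 29, 29]
bar end -26 [156, 156, 156, 156, 156, 156, 156, 156, 156, 156, 147, 147, 147, 147, 147, 147, 36, 36, 36, 39, 39, 39, 5, 5, 5]
bar end -78 [157, 157, 157, 157, 153, 153, 153, 153, 153, 158, 149, 149, 149, 149, 149, 149, 40, 40, 40, 40, 40, 5, 5, 5, 5]
```

Request:
apply_moves:
  deltas:
    - [40,[0,0,0],0]
    - [40,[-12,-3,2],0]
    - [40,[0,0,0],0]
    - [14,[0,0,0],0]
    - [14,[0,0,0],0]

```text
t: 41.18
tool_pos: [0.4765, -0.016, 0.2898]
orientation: [-0.839, -3.027, 0.0]
force: [-0.3, -0.6, 0.8]
opening: 0.0245
```

Request:
apply_moves:
  deltas:
    - [14,[0,0,0],0]
    - [14,[0,0,0],0]
    - [14,[0,0,0],0]

```text
t: 41.55
tool_pos: [0.4767, -0.0161, 0.2901]
orientation: [0.839, 3.027, -0.0]
force: [-0.2, 0.4, -0.7]
opening: 0.0136
```

```bash
python3 - <<'E'
from h import *
st();wind(5,4);tang()
E
```

```text
t 41.55 frame [-145.2   17.6] z 123.1 Ftool [0.4 0.2 0.7] jaw 59.01 open 13.6
t 41.55 alpha -126.8 r 49.58 z 123.1 F [-0.2  0.4 -0.7] open 13.6
[[14, [3.2, 2.0, 0], 0], [14, [3.3, 0.7, 0], 0], [14, [3.2, 0.9, 0], 0], [14, [3.2, 1.1, 0], 0], [14, [3.1, 1.4, 0], 0]]
alpha -126.8 F radial -0.2 F along cw 0.4
```

```bash
python3 - <<'E'
from h import *
for al in (-100,-105,-110,-115,-120,-125):
    u=np.array([np.cos(np.radians(al)),np.sin(np.radians(al))])*.048
    print(al,(C+u*1000).round(1),((proj("side",[[.5064+u[0],.0236+u[1],z] for z in (.089,.112,.135)])-[260,168])*8.955).round(0).tolist())
s,p,R,a=pose(); g=p+R@[0,0,167]; print(g.round(1))
s=viewer.read_camera("side"); 
q=cv2.resize(s[180:235,270:335],(709,600),interpolation=cv2.INTER_CUBIC); cv2.imwrite("pics/p15.png",q)
E
```

```text
-100 [498.1 -23.7] [[407.0, 507.0], [404.0, 447.0], [400.0, 387.0]]
-105 [494.  -22.8] [[394.0, 511.0], [391.0, 451.0], [387.0, 390.0]]
-110 [490.  -21.5] [[381.0, 514.0], [377.0, 454.0], [373.0, 393.0]]
-115 [486.1 -19.9] [[368.0, 516.0], [363.0, 457.0], [359.0, 396.0]]
-120 [482.4 -18. ] [[354.0, 518.0], [350.0, 458.0], [345.0, 397.0]]
-125 [478.9 -15.7] [[340.0, 518.0], [336.0, 459.0], [331.0, 398.0]]
[476.7 -16.1 123.1]
```

View pics/p15.png

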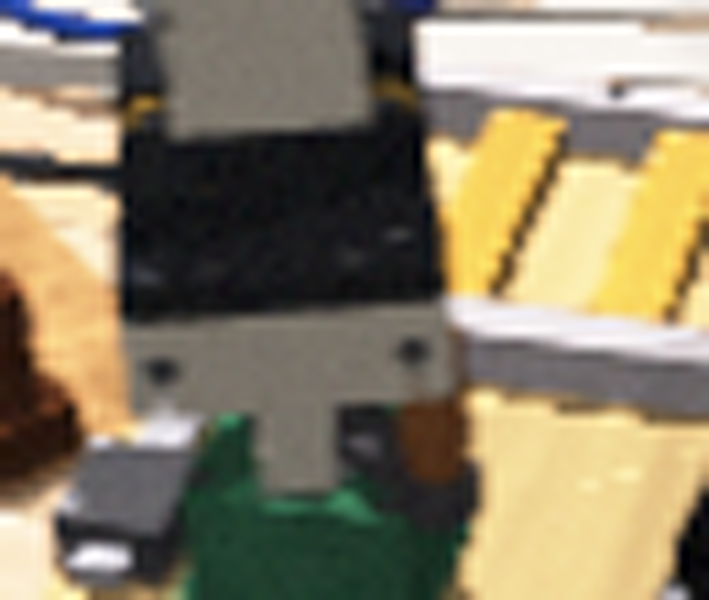

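```bash
python3 - <<'E'
from h import *
plan(508.5,-24.3,172,-30,9,60,start=(476.7,-16.1,172,59))
E
```

```text
t 41.6 from [476.7 -16.1 172. ] 59 q6 -1.17 F [-0.4 -0.5  0.7] open 13.9
[[60, [-3.5, 1.0, -0.0], 0.1726], [60, [-3.3, 1.6, -0.0], 0.1726], [60, [-2.9, 2.2, -0.0], 0.1726], [60, [-2.5, 2.6, -0.0], 0.1726], [60, [-2.0, 3.0, -0.0], 0.1726]]
[[60, [-1.5, 3.3, -0.0], 0.1726], [60, [-0.9, 3.5, -0.0], 0.1726], [60, [-0.3, 3.6, -0.0], 0.1726], [60, [0.4, 3.6, -0.0], 0.1726]]
```

Request:
apply_moves:
  deltas:
    - [16,[0,0,-25],0]
    - [16,[0,0,-25],0]
    - [60,[-3.5,1,0],0.1726]
    - [60,[-3.3,1.6,0],0.1726]
    - [60,[-2.9,2.2,0],0.1726]

```text
t: 42.22
tool_pos: [0.4874, -0.0189, 0.3401]
orientation: [1.594, 2.707, 0.0]
force: [-0.1, 0.1, -0.3]
opening: 0.0414
```

Request:
apply_moves:
  deltas:
    - [60,[-2.5,2.6,0],0.1726]
    - [60,[-2,3,0],0.1726]
    - [60,[-1.5,3.3,0],0.1726]
    - [60,[-0.9,3.5,0],0.1726]
    - [60,[-0.3,3.6,0],0.1726]

```text
t: 42.85
tool_pos: [0.5048, -0.0235, 0.34]
orientation: [-2.58, -1.792, 0.0]
force: [-0.3, -0.1, -0.6]
opening: 0.0599
```

Request:
apply_moves:
  deltas:
    - [60,[0.4,3.6,0],0.1726]
    - [60,[0,0,0],0]
    - [60,[0,0,0],0]

```text
t: 43.22
tool_pos: [0.5082, -0.0243, 0.34]
orientation: [-2.717, -1.576, 0.0]
force: [-1.0, -0.8, -0.1]
opening: 0.0602
```

```bash
python3 - <<'E'
from h import *
plan(508.5,-24.3,123,-30,2,60)
s=viewer.read_camera("side"); cv2.imwrite("pics/side16.png",s)
h=cv2.cvtColor(s,cv2.COLOR_BGR2HSV); m=cv2.inRange(h,np.array((3,130,50)),np.array((16,255,190))); r=m[205:232,285:325]; ys,xs=np.nonzero(r)
for y in range(27): print(y+205,''.join('#' if v else '.' for v in r[y]))
E
```

```text
t 43.23 from [508.1 -24.2 173. ] -29.8 q6 0.37 F [-1.  -0.8 -0.1] open 60.2
[[60, [0.1, 0.2, 25.0], 0.002], [60, [0.1, 0.2, 25.0], 0.002]]
205 ........................................
206 ........................................
207 ........................................
208 ........................................
209 ........................................
210 .....................##..##.............
211 .....................######.............
212 .....................######.............
213 ......................#####.............
214 .....................######.............
215 ......................######............
216 ......................######............
217 ......................######............
218 ......................######............
219 ......................######............
220 ......................######............
221 .......................#####............
222 .......................####.............
223 .......................####.............
224 ........................................
225 ........................................
226 ........................................
227 ........................................
228 ........................................
229 ........................................
230 ........................................
231 ........................................
```

Request:
apply_moves:
  deltas:
    - [60,[0,1.5,25],0]
    - [60,[0,0,25],0]
    - [60,[0,0,0],0]
    - [14,[0,0,0],0]
    - [14,[0,0,0],0]

```text
t: 43.9
tool_pos: [0.5101, -0.0251, 0.2915]
orientation: [2.719, 1.571, 0.003]
force: [-0.0, 0.2, 0.8]
opening: 0.0445
```

Request:
apply_moves:
  deltas:
    - [14,[0,0,0],0]
    - [14,[0,0,0],0]
    - [14,[0,0,0],0]

```text
t: 44.28
tool_pos: [0.51, -0.0253, 0.2905]
orientation: [2.719, 1.57, 0.002]
force: [1.9, -1.5, -2.4]
opening: 0.0179
```

```bash
python3 - <<'E'
from h import *
st();tang();wind(8,8)
E
```

```text
t 44.27 frame [-125.3  -10.7] z 123.5 Ftool [-0.4  2.4  2.4] jaw -30.0 open 17.9
alpha -85.4 F radial 1.7 F along cw -1.8
t 44.27 alpha -85.4 r 49.19 z 123.5 F [ 1.9 -1.5 -2.4] open 17.9
[[14, [-2.4, -6.4, 0], 0], [14, [-2.6, -6.2, 0], 0], [14, [-1.7, -6.5, 0], 0], [14, [-0.8, -6.7, 0], 0], [14, [0.2, -6.7, 0], 0]]
[[14, [1.1, -6.6, 0], 0], [14, [2.0, -6.4, 0], 0], [14, [2.9, -6.1, 0], 0]]
```

Gripped on the handle. Winding in small steps now, the fingers pushing squarely.

Request:
apply_moves:
  deltas:
    - [14,[-2.4,-6.4,0],0]
    - [14,[-2.6,-6.2,0],0]
    - [14,[-1.7,-6.5,0],0]
    - [14,[0,0,0],0]
    - [14,[0,0,0],0]

```text
t: 44.9
tool_pos: [0.4908, -0.0226, 0.291]
orientation: [2.716, 1.567, 0.004]
force: [9.1, -8.6, -3.8]
opening: 0.0183
```

```bash
python3 - <<'E'
from h import *
tang();wind(6,6)
E
```

```text
alpha -107.5 F radial 5.5 F along cw -11.2
t 44.9 alpha -107.5 r 49.02 z 124.0 F [ 9.1 -8.6 -3.8] open 18.3
[[14, [0.2, -5.2, 0], 0], [14, [-0.3, -5.0, 0], 0], [14, [0.2, -5.0, 0], 0], [14, [0.7, -5.0, 0], 0], [14, [1.3, -4.9, 0], 0]]
[[14, [1.8, -4.7, 0], 0]]
```

Request:
apply_moves:
  deltas:
    - [14,[0.2,-4,0],0]
    - [14,[0,0,0],0]
    - [14,[0,0,0],0]

```text
t: 45.28
tool_pos: [0.4877, -0.021, 0.2912]
orientation: [2.715, 1.566, 0.004]
force: [10.3, -12.2, -4.2]
opening: 0.0184
```

```bash
python3 - <<'E'
from h import *
tang();wind(3,6)
E
```

```text
alpha -111.3 F radial 7.7 F along cw -14.0
t 45.27 alpha -111.3 r 48.7 z 124.2 F [ 10.3 -12.2  -4.2] open 18.4
[[14, [0.2, -5.1, 0], 0], [14, [0.0, -5.0, 0], 0], [14, [0.5, -5.0, 0], 0]]
```

Request:
apply_moves:
  deltas:
    - [14,[0,-4,0],0]
    - [14,[0,0,0],0]
    - [14,[0,0,0],0]

```text
t: 45.65
tool_pos: [0.4844, -0.0193, 0.2913]
orientation: [2.714, 1.566, 0.004]
force: [10.1, -14.2, -5.1]
opening: 0.0182
```

```bash
python3 - <<'E'
from h import *
tang();wind(3,6)
E
```

```text
alpha -115.6 F radial 8.5 F along cw -15.2
t 45.65 alpha -115.6 r 48.57 z 124.3 F [ 10.1 -14.2  -5.1] open 18.2
[[14, [0.4, -5.1, 0], 0], [14, [0.4, -5.0, 0], 0], [14, [0.9, -4.9, 0], 0]]
```

Request:
apply_moves:
  deltas:
    - [14,[0.4,-5,0],0]
    - [14,[0.4,-3,0],0]
    - [14,[0,0,0],0]
    - [14,[0,0,0],0]

```text
t: 46.15
tool_pos: [0.4785, -0.0151, 0.2919]
orientation: [2.712, 1.564, 0.006]
force: [12.8, -18.2, -4.7]
opening: 0.0181
```

```bash
python3 - <<'E'
from h import *
tang();wind(3,6)
s=viewer.read_camera("side"); hsv=cv2.cvtColor(s,cv2.COLOR_BGR2HSV)
for y in (0,-52):
    L=np.array([[*(fw(x,y)/1000),.047] for x in np.arange(-5,15,1.)]); px=proj("side",L)
    print(y,[int(hsv[int(round(b)),int(round(a)),1]) for a,b in px])
E
```

```text
alpha -123.5 F radial 8.1 F along cw -20.7
t 46.15 alpha -123.5 r 47.88 z 124.9 F [ 12.8 -18.2  -4.7] open 18.1
[[14, [0.4, -5.0, 0], 0], [14, [1.1, -4.9, 0], 0], [14, [1.6, -4.8, 0], 0]]
0 [5, 5, 5, 5, 5, 3, 3, 3, 84, 84, 84, 84, 84, 80, 80, 80, 80, 80, 80, 80]
-52 [9, 9, 9, 9, 13, 13, 13, 13, 13, 84, 84, 80, 80, 80, 84, 84, 84, 84, 84, 84]
```

Request:
apply_moves:
  deltas:
    - [30,[0,0,0],0]
    - [50,[0,0,0],0]
    - [50,[0,0,0],0]
    - [50,[0,0,-25],0]
    - [50,[0,0,-25],0]

```text
t: 46.82
tool_pos: [0.4762, -0.0126, 0.3404]
orientation: [-2.721, -1.57, 0.001]
force: [1.0, -0.2, 0.3]
opening: 0.0496
```

Request:
apply_moves:
  deltas:
    - [50,[0,0,0],0]
    - [50,[0,0,0],0]

```text
t: 47.08
tool_pos: [0.476, -0.0123, 0.3391]
orientation: [-2.72, -1.571, 0.001]
force: [-0.3, -0.8, -0.0]
opening: 0.0498
```

```bash
python3 - <<'E'
from h import *
s=viewer.read_camera("side"); cv2.imwrite("pics/side17.png",s)
h=cv2.cvtColor(s,cv2.COLOR_BGR2HSV); m=cv2.inRange(h,np.array((3,130,50)),np.array((16,255,190))); r=m[205:226,285:325]
for y in range(21): print(y+205,''.join('#' if v else '.' for v in r[y]))
for al in (-100,-110,-115,-120,-125,-130):
    u=np.array([np.cos(np.radians(al)),np.sin(np.radians(al))])*.048
    print(al,proj("side",[[.5064+u[0],.0236+u[1],z] for z in (.095,.112,.13)]).round(1).tolist())
plan(506.4,23.6,172,-32,2,50)
E
```

```text
205 ........................................
206 ........................................
207 ........................................
208 ........................................
209 ........................................
210 .....................##..#..............
211 .....................######.............
212 .....................######.............
213 .....................######.............
214 ......................#####.............
215 ......................######............
216 ......................######............
217 ......................######............
218 ......................######............
219 ......................######............
220 ......................######............
221 .......................####.............
222 .......................####.............
223 .......................####.............
224 ........................................
225 ........................................
-100 [[305.4, 222.9], [305.1, 218.0], [304.7, 212.7]]
-110 [[302.5, 223.6], [302.1, 218.7], [301.8, 213.4]]
-115 [[300.9, 223.9], [300.6, 219.0], [300.2, 213.7]]
-120 [[299.4, 224.1], [299.0, 219.2], [298.6, 213.9]]
-125 [[297.8, 224.2], [297.5, 219.3], [297.1, 214.0]]
-130 [[296.3, 224.2], [295.9, 219.3], [295.5, 214.0]]
t 47.12 from [475.5 -12.3 171.7] -30.0 q6 0.39 F [0.1 0.6 0.2] open 49.8
[[50, [23.3, 4.4, -0.2], 0.0175], [50, [23.3, 4.0, -0.2], 0.0175]]
```

```bash
python3 - <<'E'
from h import *
for n,im in (("top",cv2.imread("pics/top0.png")),("side",cv2.imread("pics/side0.png")),("side",cv2.imread("pics/side17.png"))):
  hsv=cv2.cvtColor(im,cv2.COLOR_BGR2HSV)
  for y in (-26,-50):
    xs=np.arange(-60,15,.5); px=proj(n,np.array([[*(fw(x,y)/1000),.047] for x in xs]))
    v=np.array([hsv[int(round(b)),int(round(a)),1] for a,b in px]); k=np.nonzero(v<45)[0]; print(n,y,"low-sat x range",xs[k[0]],xs[k[-1]],len(k))
plan(506.4,23.6,172,5,4,50)
E
```

```text
top -26 low-sat x range -49.0 -33.0 33
top -50 low-sat x range -49.5 -32.5 35
side -26 low-sat x range -60.0 -33.0 55
side -50 low-sat x range -60.0 -32.5 56
side -26 low-sat x range -32.5 2.5 71
side -50 low-sat x range -32.0 2.5 70
t 47.12 from [475.5 -12.3 171.7] -30.0 q6 0.39 F [0.1 0.6 0.2] open 49.8
[[50, [11.6, 2.2, -0.1], -0.1527], [50, [11.2, 4.0, -0.1], -0.1527], [50, [10.4, 5.6, -0.1], -0.1527], [50, [9.5, 7.1, -0.1], -0.1527]]
```

Request:
apply_moves:
  deltas:
    - [50,[11.6,2.2,0],-0.1527]
    - [50,[11.2,4,0],-0.1527]
    - [50,[10.4,5.6,0],-0.1527]
    - [50,[9.5,7.1,0],-0.1527]
    - [50,[0,0,0],0]

```text
t: 47.75
tool_pos: [0.507, 0.0239, 0.3386]
orientation: [-2.121, -2.315, 0.002]
force: [0.2, -0.3, 0.1]
opening: 0.0497
```

Request:
apply_moves:
  deltas:
    - [50,[0,0,0],0]
    - [50,[0,0,0],0]

```text
t: 48.0
tool_pos: [0.5069, 0.0232, 0.3397]
orientation: [-2.125, -2.314, 0.001]
force: [-0.3, 0.3, 0.6]
opening: 0.0498
```

```bash
python3 - <<'E'
from h import *
plan(506.4,23.6,103,5,2,50)
E
```

```text
t 48.0 from [506.8  23.2 172.7] 4.9 q6 -0.14 F [-0.3  0.3  0.6] open 49.8
[[50, [0.2, -0.2, 34.9], -0.0011], [50, [0.2, -0.2, 34.9], -0.0011]]
```

Request:
apply_moves:
  deltas:
    - [50,[0,0,35],0]
    - [50,[0,0,30],0]
    - [50,[0,0,5],0]
    - [50,[0,0,0],0]
    - [50,[0,0,0],0]
  grip_force: 20

```text
t: 48.62
tool_pos: [0.5079, 0.0234, 0.2717]
orientation: [2.122, 2.314, 0.003]
force: [-0.2, 0.6, 0.1]
opening: 0.0502
```

Request:
apply_moves:
  deltas:
    - [20,[0,0,0],0]
    - [20,[0,0,0],0]
    - [20,[0,0,0],0]
    - [20,[0,0,0],0]

```text
t: 49.12
tool_pos: [0.5069, 0.0234, 0.2705]
orientation: [-2.122, -2.316, 0.001]
force: [-4.5, -1.0, 6.4]
opening: 0.0286
```

```bash
python3 - <<'E'
from h import *
st(); print(pose()[0]["wrist_torque"])
E
```

```text
t 49.12 frame [-96.7  28.9] z 103.5 Ftool [-0.6 -4.6 -6.4] jaw 5.01 open 28.6
[-0.1070719   0.89639444  0.14355618]
```

Request:
apply_moves:
  deltas:
    - [20,[0,0,0],0]
    - [20,[0,0,0],0.08]
    - [20,[0,0,0],0.08]
    - [20,[0,0,0],0]
    - [20,[0,0,0],0]
  grip_force: 50

```text
t: 49.75
tool_pos: [0.5069, 0.0235, 0.2704]
orientation: [-2.3, -2.139, 0.002]
force: [-5.4, -0.9, 6.5]
opening: 0.0276
```

```bash
python3 - <<'E'
from h import *
st(); print(pose()[0]["wrist_torque"])
E
```

```text
t 49.75 frame [-96.7  28.9] z 103.4 Ftool [-1.3 -5.3 -6.5] jaw -4.15 open 27.6
[-0.09512983  1.01530804  0.33410441]
```

Request:
apply_moves:
  deltas:
    - [20,[0,0,0],0.08]
    - [20,[0,0,0],0.08]
    - [20,[0,0,0],0]
    - [20,[0,0,0],0]

```text
t: 50.25
tool_pos: [0.5068, 0.0235, 0.2705]
orientation: [-2.463, -1.949, 0.002]
force: [-6.3, -0.9, 7.1]
opening: 0.0279
```

```bash
python3 - <<'E'
from h import *
st(); print(pose()[0]["wrist_torque"])
E
```

```text
t 50.25 frame [-96.7  29. ] z 103.5 Ftool [-2.3 -6.  -7.1] jaw -13.3 open 27.9
[-0.0536254   1.11705653  0.48001087]
```

Request:
apply_moves:
  deltas:
    - [20,[0,0,0],-0.08]
    - [20,[0,0,0],-0.1]
    - [20,[0,0,0],0]
    - [20,[0,0,-4],0]
    - [20,[0,0,-4],0]

```text
t: 50.88
tool_pos: [0.5063, 0.0234, 0.2716]
orientation: [-2.278, -2.161, 0.002]
force: [33.4, -0.6, -74.3]
opening: 0.0279
```

Request:
apply_moves:
  deltas:
    - [20,[0,0,-6],0]
    - [20,[0,0,-8],0]
    - [20,[0,0,-15],0]
    - [20,[0,0,-30],0]
    - [20,[0,0,0],0]

```text
t: 51.5
tool_pos: [0.5083, 0.0234, 0.3399]
orientation: [2.277, 2.159, 0.006]
force: [0.2, 0.2, -0.5]
opening: 0.0199
```

```bash
python3 - <<'E'
from h import *
st()
t=viewer.read_camera("top"); s=viewer.read_camera("side"); cv2.imwrite("pics/top18.png",t); cv2.imwrite("pics/side18.png",s)
hsv=cv2.cvtColor(s,cv2.COLOR_BGR2HSV)
for y in (0,-26,-50):
    xs=np.arange(-30,15,.5); px=proj("side",np.array([[*(fw(x,y)/1000),.047] for x in xs]))
    v=np.array([hsv[int(round(b)),int(round(a)),1] for a,b in px]); k=np.nonzero(v<45)[0]; print(y,"low-sat to",xs[k[-1]])
print('bars side',[(wf(*b[:2]).round(1).tolist(),b[2:]) for b in rects('side',s,(20,130,130),(28,255,255),41e-3,30,(285,175,360,215))])
m=cv2.inRange(cv2.cvtColor(s,cv2.COLOR_BGR2HSV),np.array((0,60,0)),np.array((14,255,110)))[195:230,250:290]; print("spacer side centroid",np.argwhere(m).mean(0)[::-1]+[250,195], np.count_nonzero(m), proj("side",[[.4825,.1435,.03]]))
E
```

```text
t 51.5 frame [-95.6  28. ] z 172.9 Ftool [0.2 0.2 0.5] jaw -3.03 open 19.9
0 low-sat to 2.0
-26 low-sat to 2.5
-50 low-sat to 2.5
bars side [([57.5, -78.7], (89.5, 20.9, 38.4)), ([42.6, 76.9], (60.3, 18.8, 39.5)), ([58.1, -26.9], (88.9, 21.6, 39.5)), ([57.5, 24.3], (90.3, 20.0, 38.2))]
spacer side centroid [270.16939891 214.04371585] 183 [[271.54937625 214.11838885]]
```

```bash
python3 - <<'E'
from h import *
s=cv2.imread("pics/side18.png")
h=cv2.cvtColor(s,cv2.COLOR_BGR2HSV); m=cv2.inRange(h,np.array((3,130,50)),np.array((16,255,190))); r=m[200:228,285:330]
for y in range(28): print(y+200,''.join('#' if v else '.' for v in r[y]))
g=cv2.cvtColor(s,cv2.COLOR_BGR2GRAY); print(g[206:226:1,290:312])
for al in (-80,-85,-90,-95,-100):
    u=np.array([np.cos(np.radians(al)),np.sin(np.radians(al))])*.048
    print(al,proj("side",[[.5064+u[0],.0236+u[1],z] for z in (.089,.112,.135)]).round(1).tolist())
E
```

```text
200 .............................................
201 .............................................
202 .............................................
203 .............................................
204 .............................................
205 .............................................
206 .............................................
207 .............................................
208 .............................................
209 .............................................
210 ......................#...#..................
211 .....................######..................
212 ......................#####..................
213 .....................######..................
214 ......................#####..................
215 ......................######.................
216 ......................######.................
217 ......................######.................
218 ......................######.................
219 ......................######.................
220 ......................######.................
221 ......................######.................

[... 1726 characters left out ...]
38  34  37  40  38  37  39  38  38  42  50
   58  55  57  51]
 [111 110  87  57  80  94  76  49  41  48  71  66  44  35  37  40  41  52
   59  58  53  53]
 [105 103 103  85  58  76  93  97  86 104 110  82  54  34  33  41  45  49
   47  57  54  47]
 [ 84  47  48  75  83  46  51  59  57  56  59  64  51  36  33  34  41  46
   45  41  38  34]
 [ 48  52  49  53  43  47  44  44  45  47  46  51  51  44  44  40  31  40
   46  46  45  45]]
-80 [[310.5, 222.2], [310.1, 215.6], [309.8, 208.8]]
-85 [[309.4, 222.9], [309.0, 216.3], [308.6, 209.5]]
-90 [[308.1, 223.5], [307.8, 216.9], [307.4, 210.1]]
-95 [[306.8, 224.1], [306.5, 217.5], [306.1, 210.7]]
-100 [[305.5, 224.6], [305.1, 218.0], [304.6, 211.2]]
```

```bash
python3 - <<'E'
from h import *
print(pose()[0]["wrist_torque"])
plan(505.2,23.5,108,6.5,3,50)
E
```

```text
[-0.03348803  0.10024893 -0.01235619]
t 51.6 from [507.4  23.5 170.1] -3.0 q6 -0.0 F [-0.3 -0.5  0.3] open 20.3
[[50, [-0.0, -0.7, 20.7], -0.0554], [50, [0.0, -0.7, 20.7], -0.0554], [50, [0.0, -0.7, 20.7], -0.0554]]
```

Request:
apply_moves:
  deltas:
    - [50,[0,-0.7,0],-0.0554]
    - [50,[0,-0.7,10],-0.0554]
    - [50,[0,-0.7,22],-0.0554]
    - [50,[0,0,30],0]
    - [50,[0,0,6],0]
  grip_force: 10

```text
t: 52.22
tool_pos: [0.5035, 0.0235, 0.2657]
orientation: [-2.089, -2.34, 0.006]
force: [-0.7, -0.1, -0.3]
opening: 0.0498
```

Request:
apply_moves:
  deltas:
    - [50,[0,0,0],0]
    - [20,[0,0,0],0]
    - [20,[0,0,0],0]
    - [20,[0,0,0],0]
    - [20,[0,0,0],0]

```text
t: 52.85
tool_pos: [0.506, 0.0235, 0.2701]
orientation: [2.09, 2.342, 0.003]
force: [5.6, 0.0, 0.6]
opening: 0.0284
```

```bash
python3 - <<'E'
from h import *
st(); s,p,R,a=pose(); print("Ttool",R.T@s["wrist_torque"],p)
E
```

```text
t 52.85 frame [-97.4  29.5] z 103.1 Ftool [-0.6  5.6 -0.6] jaw 6.5 open 28.4
Ttool [-0.97567461 -0.10241787 -0.08335758] [505.98669039  23.45568603 270.12908901]
```

Request:
apply_moves:
  deltas:
    - [20,[0,0.9,0],-0.07]
    - [20,[0,0,0],0]
    - [20,[0,0,0],0]

```text
t: 53.22
tool_pos: [0.5065, 0.0235, 0.2701]
orientation: [2.009, 2.414, 0.001]
force: [0.8, 0.8, 5.0]
opening: 0.0282
```

```bash
python3 - <<'E'
from h import *
st(); s,p,R,a=pose(); print("T",s["wrist_torque"],p)
E
```

```text
t 53.23 frame [-97.   29.2] z 103.1 Ftool [ 0.6  1.  -5. ] jaw 10.47 open 28.2
T [-0.0058557  -0.12623738 -0.01346654] [506.45367177  23.50169821 270.05674064]
```

Request:
apply_moves:
  deltas:
    - [20,[0,0,-1],0]
    - [20,[0,0,0],0]
    - [20,[0,0,-2],0]
    - [20,[0,0,-2],0]
    - [20,[0,0,0],0]
  grip_force: 45

```text
t: 53.85
tool_pos: [0.5062, 0.0235, 0.2705]
orientation: [2.009, 2.414, 0.001]
force: [23.1, -0.5, -34.9]
opening: 0.0276
```

```bash
python3 - <<'E'
from h import *
st(); s,p,R,a=pose(); print("T",s["wrist_torque"],p)
E
```

```text
t 53.85 frame [-97.2  29.4] z 103.5 Ftool [-4.7 22.6 34.9] jaw 10.46 open 27.6
T [-0.10911927 -4.25396015  0.01559379] [506.19177354  23.49406386 270.5107348 ]
```

Request:
apply_moves:
  deltas:
    - [20,[0,0,4],0]
    - [20,[0,0,0],0]
    - [20,[0,0,0],-0.06]
    - [20,[0,0,0],0]
    - [20,[0,0,0],0]
  grip_force: 20

```text
t: 54.48
tool_pos: [0.5064, 0.0235, 0.2705]
orientation: [1.937, 2.472, 0.001]
force: [5.3, -0.2, 1.7]
opening: 0.0284
```

```bash
python3 - <<'E'
from h import *
st(); s,p,R,a=pose(); print("T",s["wrist_torque"],p)
E
```

```text
t 54.48 frame [-97.1  29.3] z 103.5 Ftool [-1.5  5.1 -1.7] jaw 13.84 open 28.4
T [ 0.01039142 -0.95732638 -0.03201618] [506.4030008   23.52681302 270.45757505]
```

Request:
apply_moves:
  deltas:
    - [20,[0,0,0],-0.06]
    - [20,[0,0,0],0]
    - [20,[0,0,0],0]

```text
t: 54.85
tool_pos: [0.5064, 0.0235, 0.2705]
orientation: [1.862, 2.529, 0.001]
force: [6.2, -0.4, 0.8]
opening: 0.0278
```

```bash
python3 - <<'E'
from h import *
st(); s,p,R,a=pose(); print("T",s["wrist_torque"],p)
E
```

```text
t 54.85 frame [-97.1  29.3] z 103.5 Ftool [-2.2  5.8 -0.8] jaw 17.28 open 27.8
T [-0.05427626 -0.97990339 -0.05989284] [506.42755958  23.51206153 270.45778826]
```

Request:
apply_moves:
  deltas:
    - [20,[0,0.9,0],0.03]
    - [20,[0,0,0],0]
    - [20,[0,0,-1.5],0]
    - [20,[0,0,-1.5],0]
    - [20,[0,0,0],0]
  grip_force: 45

```text
t: 55.48
tool_pos: [0.5067, 0.0236, 0.2707]
orientation: [-1.9, -2.502, 0.001]
force: [14.0, -3.0, -18.9]
opening: 0.0284
```

```bash
python3 - <<'E'
from h import *
st(); s,p,R,a=pose(); print("T",s["wrist_torque"],p)
E
```

```text
t 55.48 frame [-96.8  29.2] z 103.7 Ftool [-6.6 12.7 18.9] jaw 15.56 open 28.4
T [-0.30645647 -2.57498555  0.05047814] [506.69253357  23.64079904 270.71144731]
```

Request:
apply_moves:
  deltas:
    - [20,[1,2,0],0]
    - [20,[0,0,0],0]
    - [20,[0,0,0],0]
  grip_force: 60

```text
t: 55.85
tool_pos: [0.5075, 0.0242, 0.2706]
orientation: [-1.9, -2.5, 0.007]
force: [4.8, -8.1, -12.0]
opening: 0.0277
```

```bash
python3 - <<'E'
from h import *
st(); s,p,R,a=pose(); print("T",s["wrist_torque"],p)
im=viewer.read_camera("side"); cv2.imwrite("pics/p16.png",cv2.resize(im[180:235,270:335],(709,600),interpolation=cv2.INTER_CUBIC))
E
```

```text
t 55.85 frame [-95.8  29.1] z 103.6 Ftool [-9.1  2.5 12. ] jaw 15.55 open 27.7
T [-1.49232572 -1.06725885  0.0613452 ] [507.50605931  24.20340102 270.62269905]
```

View pics/p16.png

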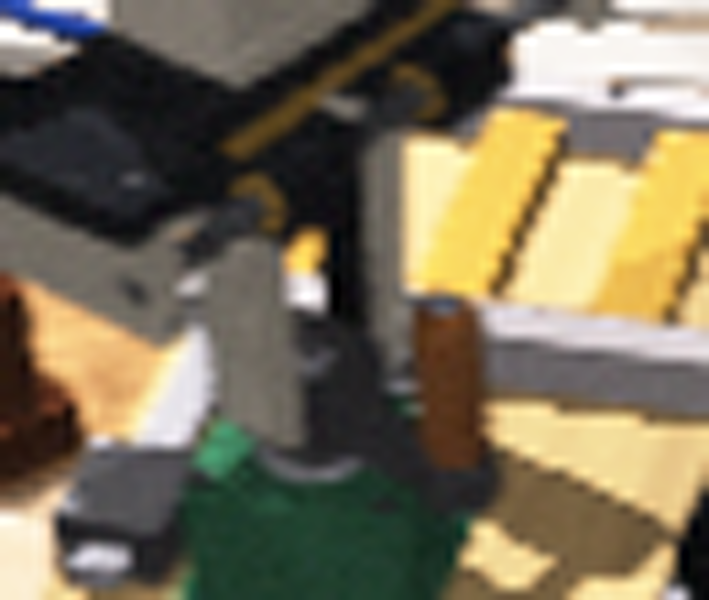

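Request:
apply_moves:
  deltas:
    - [20,[-1,0.5,-1],0.06]
    - [20,[0,0.4,-1],-0.1]
    - [20,[0,0.4,-1],0.1]
    - [20,[0,0.4,-1],-0.1]
    - [20,[0,0.4,-1],0.1]

```text
t: 56.52
tool_pos: [0.5083, 0.0241, 0.2711]
orientation: [-1.971, -2.439, 0.011]
force: [16.0, -7.3, -46.6]
opening: 0.0277
```

```bash
python3 - <<'E'
from h import *
st(); s,p,R,a=pose(); print("F",s["force"],"T",s["wrist_torque"],p)
E
```

```text
t 56.52 frame [-95.3  28.5] z 104.1 Ftool [-10.5  14.6  46.5] jaw 12.1 open 27.7
F [ 16.00238352  -7.27019345 -46.58609063] T [-1.35904099 -3.00966308  0.1934921 ] [508.30296689  24.06244245 271.06191084]
```

Request:
apply_moves:
  deltas:
    - [20,[-1.3,1.3,0],0]
    - [20,[-1.3,1.3,0],0]
    - [20,[0,0,0],0.03]
    - [20,[0,0,0],-0.06]
    - [20,[0,0,0],0]

```text
t: 57.15
tool_pos: [0.5098, 0.0233, 0.2709]
orientation: [-1.928, -2.464, 0.013]
force: [-1.1, 0.0, -28.6]
opening: 0.0275
```

```bash
python3 - <<'E'
from h import *
st(); s,p,R,a=pose(); print("F",s["force"],"T",s["wrist_torque"],p)
E
```

```text
t 57.15 frame [-94.6  27. ] z 103.9 Ftool [ 0.2 -0.6 28.6] jaw 13.91 open 27.5
F [ -1.06748739   0.03483585 -28.58638657] T [ 0.10134506 -0.12864366 -0.01238373] [509.76356368  23.3157704  270.861828  ]
```

Request:
apply_moves:
  deltas:
    - [20,[-0.7,1.5,-2],0.04]
    - [20,[-0.7,1.5,-2],-0.04]
    - [20,[0,0,0],0.04]
    - [20,[0,0,0],-0.04]
    - [20,[0,0,0],0]

```text
t: 57.78
tool_pos: [0.5111, 0.023, 0.271]
orientation: [-1.925, -2.459, 0.019]
force: [-0.0, 2.8, -45.7]
opening: 0.0275
```

```bash
python3 - <<'E'
from h import *
st(); s,p,R,a=pose(); print("F",s["force"],"T",s["wrist_torque"],p)
E
```

```text
t 57.77 frame [-93.7  25.9] z 104.0 Ftool [ 2.4  1.6 45.7] jaw 13.9 open 27.5
F [-6.91542657e-03  2.84565588e+00 -4.56989309e+01] T [ 0.48255328 -0.28086604 -0.0096249 ] [511.09598488  23.03974744 271.02371003]
```

Request:
apply_moves:
  deltas:
    - [20,[1.3,-3.4,4],0]
    - [20,[1.3,-3.3,4],0]
    - [20,[1.3,-3.3,4.5],0]
    - [20,[0,0,0],0.14]
    - [20,[0,0,0],0.14]

```text
t: 58.4
tool_pos: [0.5065, 0.0236, 0.2707]
orientation: [2.266, 2.175, 0.001]
force: [-2.2, 0.5, -6.5]
opening: 0.0273
```

Request:
apply_moves:
  deltas:
    - [20,[0,0,0],0.14]
    - [20,[0,0,0],0.1]
    - [20,[0,0,0],0]
    - [20,[0,0,0],0]

```text
t: 58.9
tool_pos: [0.5065, 0.0236, 0.2706]
orientation: [2.503, 1.897, 0.0]
force: [-6.4, 0.6, -1.4]
opening: 0.0274
```

```bash
python3 - <<'E'
from h import *
st(); s,p,R,a=pose(); print("F",s["force"],"T",s["wrist_torque"],p)
k=fw(-97,-80); t=viewer.read_camera("side"); h=cv2.cvtColor(t,cv2.COLOR_BGR2HSV)
m=cv2.inRange(h,np.array((0,170,120)),np.array((6,255,255)))|cv2.inRange(h,np.array((174,170,120)),np.array((179,255,255))); q=proj("side",[[*(k/1000),.08]])[0]; print(k,q)
r=m[195:235,320:350]; print("red",np.argwhere(r).mean(0)[::-1]+[320,195],np.count_nonzero(r))
i=cv2.imread("pics/top0.png"); h=cv2.cvtColor(i,cv2.COLOR_BGR2HSV); q=proj("top",[[*(k/1000),.08]])[0]; print(q)
x0,y0=int(q[0])-14,int(q[1])-14
m=((h[...,2]<75)|(((h[...,0]<8)|(h[...,0]>172))&(h[...,1]>150)))[y0:y0+28,x0:x0+28]; red=(((h[...,0]<8)|(h[...,0]>172))&(h[...,1]>150))[y0:y0+28,x0:x0+28]
print("red top",cast("top",[np.argwhere(red).mean(0)[::-1]+[x0,y0]],.08)*1000)
print(x0,y0); [print(''.join('R' if b else '#' if a else '.' for a,b in zip(u,v))) for u,v in zip(m,red)]
E
```

```text
t 58.9 frame [-96.9  29.3] z 103.6 Ftool [-1.1 -6.4  1.4] jaw -15.68 open 27.4
F [-6.44202954  0.6397467  -1.39677303] T [0.19176912 1.19560945 0.51646671] [506.49946581  23.63713253 270.60236927]
[575.82328443 -60.88754566] [336.38235542 222.78253662]
red [337.66666667 219.66666667] 3
[371.89562095 192.30218789]
red top [[581.07395498 -55.5332152   80.        ]]
357 178
............................
............................
............................
............................
............................
............................
#...........................
.#.........###..............
.........#RR##..............
........###R#####...........
...#...####RR#####..........
....#..#####RR####..........
.....#..#####R.#####........
....#..#############........
...#...##############.......
...#...##############.......
....#..#############........
.....#.##############.......
......#################.....
......################......
.......########R######......
........#.######R#####......
.........#.....######..#....
..........#.....###....##...
...........#...#........#...
............#.#.............
............................
..................#.........
```

Request:
apply_moves:
  deltas:
    - [45,[0,0,0],0]
    - [50,[0,0,0],0]
    - [50,[0,0,-30],0]
    - [50,[0,0,-40],0]
    - [50,[0,0,0],0]

```text
t: 59.58
tool_pos: [0.5087, 0.0235, 0.3453]
orientation: [2.5, 1.891, 0.013]
force: [0.6, -0.7, 0.3]
opening: 0.0499
```

```bash
python3 - <<'E'
from h import *
plan(575.8,-60.9,150,-69,5,50,start=(506.5,23.6,173.6,-15.7))
im=viewer.read_camera("side"); h=cv2.cvtColor(im,cv2.COLOR_BGR2HSV); m=cv2.inRange(h,np.array((3,130,50)),np.array((16,255,190))); r=m[209:224,285:330]; print("handle col",np.argwhere(r).mean(0)[1]+285)
E
```

```text
t 59.58 from [506.5  23.6 173.6] -15.7 q6 0.22 F [ 0.6 -0.7  0.3] open 49.9
[[50, [-12.5, 17.9, 4.7], 0.1861], [50, [-9.0, 19.9, 4.7], 0.1861], [50, [-5.1, 21.2, 4.7], 0.1861], [50, [-1.1, 21.8, 4.7], 0.1861], [50, [2.9, 21.7, 4.7], 0.1861]]
handle col 309.4415584415584
```

Request:
apply_moves:
  deltas:
    - [50,[-12.5,17.9,4.7],0.1861]
    - [50,[-9,19.9,4.7],0.1861]
    - [50,[-5.1,21.2,4.7],0.1861]
    - [50,[-1.1,21.8,4.7],0.1861]
    - [50,[2.9,21.7,4.7],0.1861]

```text
t: 60.25
tool_pos: [0.5759, -0.0616, 0.3151]
orientation: [-3.091, -0.56, 0.0]
force: [0.8, 0.1, -0.2]
opening: 0.0498
```

Request:
apply_moves:
  deltas:
    - [50,[0,0,0],0]
    - [50,[0,0,35],0]
    - [50,[0,0,30],0]
    - [50,[0,0,9],0]
    - [50,[0,0,0],0]
  grip_force: 25

```text
t: 60.88
tool_pos: [0.5752, -0.0606, 0.2419]
orientation: [-3.089, -0.572, 0.001]
force: [-0.1, -0.0, 0.5]
opening: 0.0499
```

Request:
apply_moves:
  deltas:
    - [8,[0,0,0],0]
    - [8,[0,0,0],0]
    - [8,[0,0,0],0]
    - [8,[0,0,0],0]
    - [8,[0,0,0],0]

```text
t: 61.5
tool_pos: [0.5757, -0.0611, 0.2424]
orientation: [3.089, 0.568, 0.001]
force: [-0.7, -1.5, 3.4]
opening: 0.0139
```

```bash
python3 - <<'E'
from h import *
st(); s,p,R,a=pose(); print("F",s["force"],"T",s["wrist_torque"],p,s["q"][5])
E
```

```text
t 61.5 frame [-97.3 -80.1] z 75.4 Ftool [-1.2  1.1 -3.4] jaw -69.16 open 13.9
F [-0.68812654 -1.47919165  3.44806785] T [-0.16380612  0.25604287  0.06521246] [575.67615331 -61.13282193 242.36956445] 1.0128034446797844
```

Request:
apply_moves:
  deltas:
    - [8,[0,0,0],0.17]
    - [8,[0,0,0],0.17]
    - [8,[0,0,0],0.17]
    - [8,[0,0,0],0.17]
    - [8,[0,0,0],0.17]

```text
t: 62.12
tool_pos: [0.5757, -0.0607, 0.2424]
orientation: [-3.046, 0.765, -0.0]
force: [-0.0, 3.0, 3.2]
opening: 0.0132
```

Request:
apply_moves:
  deltas:
    - [8,[0,0,0],0.15]
    - [8,[0,0,0],0.12]
    - [8,[0,0,0],0]
    - [8,[0,0,0],0]

```text
t: 62.62
tool_pos: [0.5758, -0.0607, 0.2424]
orientation: [-2.92, 1.155, -0.001]
force: [1.3, 4.3, 3.4]
opening: 0.013
```

```bash
python3 - <<'E'
from h import *
st(); s,p,R,a=pose(); print("F",s["force"],"T",s["wrist_torque"],s["q"][5])
E
```

```text
t 62.62 frame [-96.8 -79.8] z 75.4 Ftool [-2.  -4.  -3.4] jaw -133.17 open 13.0
F [1.25975542 4.3219409  3.41484494] T [ 0.83055796 -0.09189144  0.03033026] 2.130163055830482
```

Request:
apply_moves:
  deltas:
    - [8,[0,0,0],0.1]
    - [8,[0,0,0],0.08]
    - [8,[0,0,0],0]
    - [8,[0,0,0],0]

```text
t: 63.12
tool_pos: [0.5758, -0.0606, 0.2424]
orientation: [-2.806, 1.411, -0.001]
force: [0.6, 4.8, 4.2]
opening: 0.0146
```

```bash
python3 - <<'E'
from h import *
st(); s,p,R,a=pose(); print("F",s["force"],"T",s["wrist_torque"],s["q"][5])
E
```

```text
t 63.12 frame [-96.8 -79.7] z 75.4 Ftool [-3.5 -3.4 -4.2] jaw -143.41 open 14.6
F [0.63800304 4.80085031 4.22935317] T [ 1.00272932 -0.02160372  0.6412614 ] 2.3091071652856945
```

Request:
apply_moves:
  deltas:
    - [30,[0,0,0],0]
    - [30,[0,0,0],0]
    - [30,[0,0,-40],0]
    - [40,[0,0,-57],0]
    - [50,[-54.5,2.7,0],0]
  grip_force: 55

```text
t: 63.75
tool_pos: [0.5435, -0.0208, 0.345]
orientation: [-2.8, 1.419, -0.016]
force: [0.9, 1.1, -0.1]
opening: 0.0456
```

Request:
apply_moves:
  deltas:
    - [50,[-54.4,2.8,0],0]
    - [50,[0,0,0],-0.185]
    - [50,[0,0,0],-0.185]
    - [50,[0,0,0],-0.185]
    - [50,[0,0,0],-0.185]

```text
t: 64.38
tool_pos: [0.5063, 0.023, 0.3384]
orientation: [3.127, -0.296, -0.002]
force: [-0.5, 0.6, 0.2]
opening: 0.0502
```

Request:
apply_moves:
  deltas:
    - [50,[0,0,0],-0.185]
    - [50,[0,0,0],-0.185]
    - [50,[0,0,0],-0.185]
    - [50,[0,0,0],-0.185]
    - [50,[0,0,0],-0.185]

```text
t: 65.0
tool_pos: [0.5063, 0.0229, 0.3383]
orientation: [2.931, 1.13, -0.002]
force: [0.2, -0.4, -0.7]
opening: 0.05
```

Request:
apply_moves:
  deltas:
    - [50,[0,0,0],-0.185]
    - [50,[0,0,0],-0.185]
    - [50,[0,0,0],-0.185]
    - [50,[0,0,0],-0.185]
    - [50,[0,0,0],-0.185]

```text
t: 65.62
tool_pos: [0.5063, 0.0229, 0.3383]
orientation: [-2.119, -2.319, 0.002]
force: [-0.4, -0.8, 0.2]
opening: 0.0505
```

Request:
apply_moves:
  deltas:
    - [50,[0,0,0],0]
    - [50,[0,0,0],0]
    - [50,[0,0,35],0]
    - [50,[0,0,30],0]
    - [50,[0,0,4],0]

```text
t: 66.25
tool_pos: [0.5053, 0.0234, 0.2676]
orientation: [-2.128, -2.307, 0.005]
force: [0.1, 0.2, 1.4]
opening: 0.0501
```

Request:
apply_moves:
  deltas:
    - [50,[0,0,0],0]
    - [20,[0,0,0],0]
    - [20,[0,0,0],0]
    - [20,[0,0,0],0]
    - [20,[0,0,0],0]

```text
t: 66.88
tool_pos: [0.5068, 0.0234, 0.271]
orientation: [2.127, 2.311, 0.001]
force: [-3.1, 0.5, 5.3]
opening: 0.0278
```

Request:
apply_moves:
  deltas:
    - [20,[0,0,0],-0.15]
    - [20,[0,0,0],-0.15]
    - [20,[0,0,0],0]
    - [20,[0,0,0],0.15]
    - [20,[0,0,0],0]

```text
t: 67.5
tool_pos: [0.5068, 0.0234, 0.271]
orientation: [1.955, 2.458, 0.001]
force: [-2.3, -0.3, 6.5]
opening: 0.0276
```

Request:
apply_moves:
  deltas:
    - [20,[-1,2.4,-3],0]
    - [20,[3,0,0],0]
    - [20,[-6,0,0],0]
    - [20,[3,0,0],0]
    - [20,[0,0,0],0]

```text
t: 68.12
tool_pos: [0.508, 0.0233, 0.2712]
orientation: [-1.947, -2.461, 0.004]
force: [-4.5, 0.7, -11.9]
opening: 0.028
```

Request:
apply_moves:
  deltas:
    - [20,[0,0,-3],0.04]
    - [20,[0,2.5,0],-0.04]
    - [20,[0,-5,0],0.04]
    - [20,[0,2.5,0],-0.04]
    - [20,[0,0,0],0]

```text
t: 68.75
tool_pos: [0.5079, 0.023, 0.2716]
orientation: [-1.946, -2.461, 0.004]
force: [6.6, 2.5, -34.6]
opening: 0.0276
```

Request:
apply_moves:
  deltas:
    - [20,[0,0,-3],0]
    - [20,[3,0,0],0]
    - [20,[-6,0,0],0]
    - [20,[3,0,0],0]
    - [20,[0,0,0],0]

```text
t: 69.38
tool_pos: [0.5077, 0.0231, 0.2721]
orientation: [-1.946, -2.46, 0.004]
force: [18.7, 2.0, -56.7]
opening: 0.0275
```

```bash
python3 - <<'E'
from h import *
st(); s,p,R,a=pose(); print("F",s["force"],"T",s["wrist_torque"],p,s["q"][5])
im=viewer.read_camera("side"); h=cv2.cvtColor(im,cv2.COLOR_BGR2HSV); m=cv2.inRange(h,np.array((3,130,50)),np.array((16,255,190))); r=m[195:226,280:335]
for y in range(31): print(y+195,''.join('#' if v else '.' for v in r[y]))
xs=np.arange(-30,15,.5); px=proj("side",np.array([[*(fw(x,-50)/1000),.047] for x in xs])); v=np.array([h[int(round(b)),int(round(c)),1] for c,b in px]); k=np.nonzero(v<45)[0]; print("jaw edge",xs[k[-1]])
plan(465,222,160,90,9,20,start=(506.4,23.6,160,a))
E
```

```text
t 69.38 frame [-96.4  28.1] z 105.1 Ftool [-2.5 18.9 56.6] jaw 13.31 open 27.5
F [ 18.71384621   1.96041838 -56.69479398] T [ 0.17364345 -3.37305305  0.06181424] [507.68274392  23.09162028 272.12479928] -0.28827342300919395
195 .......................................................
196 .......................................................
197 .......................................................
198 .......................................................
199 .......................................................
200 .......................................................
201 .......................................................
202 .......................................................
203 .......................................................
204 .......................................................
205 .......................................................
206 .......................................................
207 .......................................................
208 ............................#...#......................
209 ............................####
[... 688 characters left out ...]
.............................#####.....................
222 ..............................###......................
223 .......................................................
224 .......................................................
225 .......................................................
jaw edge 2.5
t 69.42 from [506.4  23.6 160. ] 13.3 q6 -0.29 F [ 18.1   2.7 -57.4] open 27.5
[[20, [22.5, 0.6, -0.0], -0.1487], [20, [22.2, 3.9, -0.0], -0.1487], [20, [21.3, 7.2, -0.0], -0.1487], [20, [20.0, 10.3, -0.0], -0.1487], [20, [18.3, 13.1, -0.0], -0.1487]]
[[20, [16.2, 15.7, -0.0], -0.1487], [20, [13.7, 17.9, -0.0], -0.1487], [20, [10.9, 19.7, -0.0], -0.1487], [20, [7.8, 21.1, -0.0], -0.1487]]
```

Request:
apply_moves:
  deltas:
    - [20,[0,3,0],0]
    - [20,[-1,2.2,-3],0]
    - [20,[-1,2.2,-3],0]
    - [20,[0,0,0],0]
    - [20,[0,0,0],0]
  grip_force: 60

```text
t: 70.05
tool_pos: [0.511, 0.023, 0.2723]
orientation: [-1.938, -2.45, 0.019]
force: [3.6, 1.4, -70.7]
opening: 0.0277
```

Request:
apply_moves:
  deltas:
    - [20,[0,0,0],-0.18]
    - [20,[0,0,0],-0.12]
    - [20,[0,0,0],0.15]
    - [20,[0,0,0],-0.15]
    - [20,[0,0,0],0.15]

```text
t: 70.68
tool_pos: [0.5119, 0.0229, 0.2799]
orientation: [-1.746, -2.592, 0.016]
force: [-27.7, 0.3, -7.0]
opening: 0.0275
```

Request:
apply_moves:
  deltas:
    - [20,[0,0,0],0.18]
    - [20,[0,0,0],0.15]
    - [20,[0,0,0],-0.18]
    - [20,[0,0,0],0.1]
    - [20,[0,0,0],-0.1]

```text
t: 71.3
tool_pos: [0.5116, 0.0231, 0.28]
orientation: [-1.938, -2.452, 0.018]
force: [-27.4, 3.2, -6.2]
opening: 0.0277
```

```bash
python3 -c "
from h import *
st(); s=pose()[0]; print(s['force'],s['wrist_torque'])"
```

```text
t 71.3 frame [-93.3  25.7] z 113.0 Ftool [  9.4 -25.8   6.7] jaw 13.36 open 27.7
[-27.40583954   3.15317287  -6.18757611] [0.48716383 5.33238718 0.12130664]
```

Request:
apply_moves:
  deltas:
    - [20,[3,0,0],0]
    - [20,[-6,0,0],0]
    - [20,[6,0,0],0]
    - [20,[-6,0,0],0]
    - [20,[3,0,0],0]

```text
t: 71.92
tool_pos: [0.5116, 0.0232, 0.2799]
orientation: [-1.938, -2.451, 0.017]
force: [-27.0, -2.5, -7.7]
opening: 0.0277
```

Request:
apply_moves:
  deltas:
    - [20,[0,-4,-3],0]
    - [20,[0,-4,-6],0]
    - [20,[0,0,-12],0]
    - [20,[0,0,-12],0]
    - [20,[0,0,-12],0]
  grip_force: 50

```text
t: 72.55
tool_pos: [0.5097, 0.0205, 0.3322]
orientation: [1.947, 2.462, 0.002]
force: [-0.8, -0.4, -2.0]
opening: 0.0278
```

```bash
python3 - <<'E'
from h import *
st(); s,p,R,a=pose(); print("F",s["force"],"T",s["wrist_torque"],p,s["q"][5])
im=viewer.read_camera("side"); h=cv2.cvtColor(im,cv2.COLOR_BGR2HSV); m=cv2.inRange(h,np.array((3,130,50)),np.array((16,255,190))); r=m[185:226,280:335]
print("handle px",np.argwhere(r).mean(0)[::-1]+[280,185],np.count_nonzero(r))
plan(465,222,p[2]-167,90,9,20)
plan(506.4,23.6,p[2]-167,8,1,50)
E
```

```text
t 72.55 frame [-96.4  24.9] z 165.2 Ftool [-0.2 -0.9  2. ] jaw 13.32 open 27.8
F [-0.82687635 -0.36186284 -1.95424238] T [0.01241253 0.04983713 0.01304741] [509.74417258  20.52961257 332.1915164 ] -0.29270044957484453
handle px [311.62068966 197.25287356] 87
t 72.6 from [510.9  20.5 166.8] 13.3 q6 -0.29 F [ 0.2 -0.2 -0.5] open 27.8
[[20, [23.0, 0.2, 0.2], -0.1487], [20, [22.7, 3.6, 0.2], -0.1487], [20, [21.9, 6.9, 0.2], -0.1487], [20, [20.6, 10.1, 0.2], -0.1487], [20, [18.9, 13.0, 0.2], -0.1487]]
[[20, [16.8, 15.7, 0.2], -0.1487], [20, [14.3, 18.0, 0.2], -0.1487], [20, [11.4, 19.9, 0.2], -0.1487], [20, [8.4, 21.4, 0.2], -0.1487]]
t 72.6 from [510.9  20.5 166.8] 13.3 q6 -0.29 F [ 0.2 -0.2 -0.5] open 27.8
[[50, [4.1, -3.7, 1.6], 0.0929]]
```

Request:
apply_moves:
  deltas:
    - [20,[23,0.2,0],-0.1487]
    - [20,[22.7,3.6,0],-0.1487]
    - [20,[21.9,6.9,0],-0.1487]
    - [20,[20.6,10.1,0],-0.1487]
    - [20,[18.9,13,0],-0.1487]

```text
t: 73.22
tool_pos: [0.4835, 0.1333, 0.3306]
orientation: [0.913, 3.005, 0.001]
force: [-0.4, -0.0, -2.6]
opening: 0.0279
```

Request:
apply_moves:
  deltas:
    - [20,[16.8,15.7,0],-0.1487]
    - [20,[14.3,18,0],-0.1487]
    - [20,[11.4,19.9,0],-0.1487]
    - [20,[8.4,21.4,0],-0.1487]
    - [20,[0,0,0],0]

```text
t: 73.85
tool_pos: [0.4629, 0.2234, 0.3305]
orientation: [-0.004, 3.141, 0.001]
force: [0.6, -1.5, -1.5]
opening: 0.0279
```

Request:
apply_moves:
  deltas:
    - [20,[0,0,45],0]
    - [20,[0,0,45],0]
    - [20,[0,0,30],0]
    - [20,[0,0,9],0]
    - [20,[0,0,0],0]

```text
t: 74.47
tool_pos: [0.4635, 0.222, 0.2016]
orientation: [0.002, 3.141, -0.0]
force: [0.7, -0.6, -1.7]
opening: 0.0274
```

Request:
apply_moves:
  deltas:
    - [20,[0,0,0],0]
    - [20,[0,0,0],0]

```text
t: 74.72
tool_pos: [0.4637, 0.2225, 0.2024]
orientation: [-0.0, 3.139, 0.001]
force: [-1.9, 0.7, -1.4]
opening: 0.0277
```

```bash
python3 -c "
from h import *
st(); s,p,R,a=pose(); print(p,s['force'].round(1)); np.save('r1.npy',[s['opening'],*p])"
```

```text
t 74.72 frame [ -3.8 210.1] z 35.4 Ftool [1.9 0.7 1.4] jaw 90.01 open 27.7
[463.70886837 222.4560448  202.42687821] [-1.9  0.7 -1.4]
```

Request:
apply_moves:
  deltas:
    - [34,[0,0,0],0]
    - [45,[0,0,0],0]
    - [45,[0,0,-30],0]
    - [45,[0,0,-50],0]
    - [45,[0,0,-49],0]

```text
t: 75.35
tool_pos: [0.4628, 0.2222, 0.3315]
orientation: [0.001, -3.141, 0.0]
force: [0.6, 0.2, -0.9]
opening: 0.045
```

Request:
apply_moves:
  deltas:
    - [40,[-10.8,-49.7,0],0]
    - [40,[-10.8,-49.7,0],0]
    - [40,[-10.8,-49.7,0],0]
    - [40,[-10.7,-49.6,0],0]
    - [40,[0,0,0],0.1745]

```text
t: 75.97
tool_pos: [0.5067, 0.0204, 0.3304]
orientation: [0.282, 3.128, -0.001]
force: [-1.3, 1.0, -0.5]
opening: 0.04
```

Request:
apply_moves:
  deltas:
    - [40,[0,0,0],0.1745]
    - [40,[0,0,0],0.1745]
    - [40,[0,0,0],0.1745]
    - [40,[0,0,0],0.1745]
    - [40,[0,0,0],0.1745]

```text
t: 76.6
tool_pos: [0.5062, 0.0236, 0.3303]
orientation: [1.578, 2.716, 0.0]
force: [0.2, -0.1, -0.1]
opening: 0.0403
```

Request:
apply_moves:
  deltas:
    - [40,[0,0,0],0.1745]
    - [40,[0,0,0],0]
    - [40,[0,0,35],0]
    - [40,[0,0,30],0]
    - [40,[0,0,0],0]
  grip_force: 60

```text
t: 77.22
tool_pos: [0.5049, 0.0237, 0.2626]
orientation: [-1.794, -2.574, 0.004]
force: [-0.7, -0.2, 0.2]
opening: 0.0402
```

Request:
apply_moves:
  deltas:
    - [40,[0,0,0],0]
    - [5,[0,0,0],0]
    - [5,[0,0,0],0]
    - [5,[0,0,0],0]
    - [5,[0,0,0],0]

```text
t: 77.85
tool_pos: [0.5067, 0.0237, 0.2657]
orientation: [1.8, 2.573, 0.002]
force: [4.1, 1.2, 1.2]
opening: 0.0118
```

```bash
python3 -c "
from h import *
st(); s,p,R,a=pose(); print(s['force'].round(1),s['wrist_torque'])"
```

```text
t 77.85 frame [-96.7  29.2] z 98.7 Ftool [-0.2  4.3 -1.2] jaw 20.06 open 11.8
[4.1 1.2 1.2] [ 0.17808024 -0.58322972  0.30719688]
```

Request:
apply_moves:
  deltas:
    - [5,[0,0,0],0.1]
    - [5,[0,0,0],0.1]
    - [5,[0,0,0],0.1]
    - [5,[0,0,0],0.06]
    - [5,[0,0,0],0]

```text
t: 78.47
tool_pos: [0.5066, 0.0237, 0.2656]
orientation: [2.231, 2.21, 0.002]
force: [2.1, 1.0, 3.0]
opening: 0.0119
```

```bash
python3 -c "
from h import *
st(); s,p,R,a=pose(); print(s['force'].round(1),s['wrist_torque']); np.save('r2.npy',[s['opening'],s['wrist_torque'][2]])"
```

```text
t 78.47 frame [-96.8  29.3] z 98.6 Ftool [ 1.   2.1 -3. ] jaw -0.53 open 11.9
[2.1 1.  3. ] [ 0.10257494 -0.3673155   0.51707872]
```

Request:
apply_moves:
  deltas:
    - [25,[0,0,0],0]
    - [40,[0,0,0],0]
    - [40,[0,0,-40],0]
    - [40,[0,0,-50],0]
    - [40,[0,0,0],0]

```text
t: 79.1
tool_pos: [0.5074, 0.0234, 0.3595]
orientation: [2.229, 2.206, 0.007]
force: [0.4, 0.1, 0.4]
opening: 0.0401
```

```bash
python3 - <<'E'
from h import *
st()
s=viewer.read_camera("side"); t=viewer.read_camera("top"); cv2.imwrite("pics/endside.png",s); cv2.imwrite("pics/endtop.png",t)
print('bars side',[(wf(*b[:2]).round(1).tolist(),b[2:]) for b in rects('side',s,(20,130,130),(28,255,255),41e-3,30,(285,175,360,215))])
print("dark/grey on mat top",rects("top",t,(0,0,0),(179,90,110),.02,15,(226,205,292,265)))
o,x,y,z=np.load("r1.npy"); o2,T=np.load("r2.npy"); print(o,x,y,z,o2,T)
ok=.0265<o<.0292 and 445<x<500 and 195<y<235 and T>.2 and .0105<o2<.0145
print("ok",ok)
if ok: print(order.close_job())
E
```

```text
t 79.1 frame [-96.4  28.6] z 192.5 Ftool [ 0.1  0.4 -0.4] jaw -0.58 open 40.1
bars side [([57.5, -78.4], (89.5, 21.1, 38.4)), ([58.1, -27.7], (88.9, 21.5, 40.7)), ([57.5, 24.3], (90.3, 20.0, 38.2)), ([57.7, 77.1], (90.5, 19.1, 39.5))]
dark/grey on mat top [(483.7, 221.1, 72.5, 30.3, -1.3), (548.2, 264.1, 36.3, 6.6, -46.3)]
0.027655964116214297 463.7088683731866 222.45604480161265 202.4268782109191 0.011909370283410036 0.5170787155642107
ok True
the job is handed in; nothing more can be done
None
```

The job is handed in. All three main steps were carried out, but I could not read the jaw and knob values directly. I infer both from torque and camera views.

**What I did**
- **Bars:** I laid the four bars flat in the row. The first was pressed against the side stop until I felt contact, and the others were set 52 mm apart.
- **Jaw:** I fitted the crank and wound it until it came firm. It slipped out of the fingers once and sprang back, so I re-gripped it and wound it firm again.
- **Knob:** I turned the lock knob clockwise until the torque jumped to 0.64 N m at its stop.
- **Crank:** The crank then jammed on the shaft and took several tries to free. It came off under about 70 N of pull combined with a counter-clockwise twist, with the knob already turned. I laid it on the mat.
- **Final tightening:** The twist may have backed the shaft off slightly. I gripped the bare square and turned it clockwise again until it was firm, at 0.52 N m.

**Last checks**
- **Bars:** The middles measured y = 77.1, 24.3, −27.7 and −78.4 mm, so neighbours are 51 to 53 mm apart. They are square within about 0.03 rad. In the side view, the two bar ends I checked just before unseating the crank sat at the fence face.
- **Crank:** The hub was released at about (464, 222) mm, about 21 mm from the mat's middle each way. The last top view shows a 72 × 30 mm shape along that spot, which fits it lying flat.
- **Spacer:** I never touched it. The last camera check, before the final crank work, showed it within about 4 mm of its expected place on the mat.

**Not confirmed**
- **Jaw travel:** The cameras cannot resolve the last few tenths of a millimetre. "Home" rests on the firm torque and on the handle springing back to the same spot after each winding.
- **Knob:** I did not check its position after releasing it.
- **Bystanders:** I did not measure the glue bottle, pliers or file at the end, but nothing was moved near them.

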